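# Fetch the calibration target from behind the stored gear

## Robot

A 6-joint arm with a two-finger parallel gripper is mounted at the origin on the work surface. World frame = base frame: x ahead of the robot, y to its left, z up, the work surface at z = 0. Lengths are in m, angles in rad, forces in N, time in s.
With the tool pointing down it reaches from about 0.35 to 0.85 m from the base axis. Payload 8.1 kg.
Tool frame: the origin (TCP) lies at the very end of the fingers, on their centre line; the grasp point (between the pads) lies 19 mm behind it (pinch_z is the distance from the TCP to the grasp point, in m); z points along the fingers, y is the direction in which the jaws open and shut (so a half turn about z gives the same grasp; the last joint's range is limited). The gripper opens to 93 mm and grips with 3 to 60 N. Pads are 15 mm wide; open, the fingers measure 128 mm over their backs; the gripper's body (75 mm by 188 mm) begins 65 mm behind the grasp point.
Start: joints at [1.065, 0.13, 1.488, -0, 1.523, -0.085], TCP at [0.245, 0.548, 0.219] pointing down, gripper open.
Joint ranges: [-2.96, 2.96], [-0.89, 2.26], [0.02, 2.5], [-1.34, 4.48], [0, 2.73], [-2.66, 2.66]. Speed limits (rad/s): [2.39, 2.39, 2.79, 3.14, 3.14, 3.14].

## Interface

Orientations are given as a rotation vector (axis times angle).
In Python, from plant import * gives the robot as it stands.
- The arm moves only by the tool move_arm, never from a script. Its argument "series" is a list of rows, each a list of 7 numbers: the shift along the tool's x, y, z each as a share of 10 cm, from -1 to 1, then the turn, a rotation vector about the tool's x, y, z each as a share of 180 degrees, from -1 to 1, then the opening, from -1 (shut) to 1 (fully open). In form: [[dx, dy, dz, rx, ry, rz, jaw], ...]. A call has 1 to 8 rows; each row is the pose to reach, as a shift and turn from the pose commanded when the call began, along the tool's axes at that moment, turning the shorter way round; what a row does not reach only later rows make up. A row lasts 1/10 s, in which the tool goes at most 50 mm and 8.59 degrees, less where a joint would pass 70% of its speed; a pose out of reach is approached as far as the arm can. A call with a number of a shift or a turn outside -1 to 1 is refused whole. A call with a gripper value outside its range is refused whole. The fingers move at their own pace and stop on an object; "squeeze" is the grip in N (left out, the last holds). Time passes only in rows, so rows that repeat a pose let the fingers close. It gives the time, the measured TCP pose, the force and the opening at its end, in the units of the state.
- read_state(): the state, without advancing time (a new reading comes with each control period).
- read_camera(name): name is "scene" or "top"; returns a dict with "frame" (384x512x3 uint8, red, green, blue), "K" (3x3 intrinsics, pixels), "rvec" (rotation vector, rad) and "tvec" (3), from world to camera coordinates, as OpenCV has them. Camera axes: x right, y down, z forward; pixel columns grow to the right and rows downward; lengths in m; the calibration is good to about 2 mm. A picture is of the moment at which its call begins. There is no depth.
- close_job(): hands the job in, once; it reports no verdict.
The state is a dict: "t": time; "q": joint angles; "dq": joint speeds; "joint_torque": joint torques, N m; "tool_pos": TCP position; "orientation": TCP orientation; "force": force on the tool from outside, world axes, zero at the start; "wrist_torque": the same for the moment, N m; "opening": finger opening in m.
Only numpy, scipy, OpenCV 4.12 (cv2) and the standard library are available. Lean on these libraries where they do the work, as an engineer would, in place of code of your own. Each camera call takes 0.05 s, during which the arm holds its last target.

## Task

The camera calibration target stands at the back of the grey storage tray, behind the lens, the battery pack and the vacuum gripper. Set those three aside upright on the blue mat, stand the target inside the outline on the metal pad with its checkerboard towards the robot, and only then put the three back in the tray, each upright where it stood at the start. Set everything down gently, let nothing fall over, and leave the mouse, marker block and screwdriver where they are.

Things in the scene. Friction and masses are not known exactly. Their poses are not given: they have to be found in the camera images.
- target_center (a point): Calibration target: white plate 160 mm wide (y), 8 thick (x), top 80 mm above its underside, checkerboard on the front (-x); steel foot 140 wide, 8 thick, from 3 mm before the plate to 46 mm behind it. 0.33 kg. Point: plate centre, 40 mm above the underside; x to the back, z up. Starts at the back of the tray, front to the robot, about 10 mm behind three taller things, within 3 deg of the tray's yaw.
- lens_center (a point): Zoom lens standing upright: black cylinder 140 mm tall, 52 diameter over its top 43 mm, 58 to 60 below. 0.45 kg. Point: on its axis, 70 mm above its underside; z up. Starts in one of the three front places of the tray (centres about 72 mm apart). The tray is a fixed grey box 300 mm wide, 190 deep, floor 5 mm thick, rim 20 mm high.
- battery_center (a point): Battery pack standing upright: dark rounded box 44 mm (x) by 58 mm (y), 140 mm tall, grey band, brass contacts on top. About 0.5 kg. Point: its centre, 70 mm above its underside; z up. Starts in one of the three front places of the tray, its x within 10 degrees of the tray's depth.
- vacuum_center (a point): Vacuum gripper standing on its flange: aluminium disc 63 mm diameter, 10 thick; grey round body 52 diameter up to 85 mm; aluminium tube 26 diameter from 85 to 124 mm; rubber suction cup up to 36 diameter from 124 to 140 mm. 0.42 kg. Point: on its axis, 70 mm above its underside; z up. Starts in one of the three front places of the tray.
- mat_center (a point): Parking mat: blue rectangle 280 mm (x, roughly away from the robot) by 120 mm (y), 4 mm thick, fixed to the bench, to the left or right of the tray. The point is the centre of its top.
- pad_center (a point): Metal pad: aluminium plate 120 mm (x) by 180 (y), 4 thick, fixed to the bench on the other side of the tray from the mat. Point: centre of its top; x away from the robot. A thin dark outline (10 mm before the point to 50 mm behind it, 148 wide) frames the target's foot: with the foot in it, the target's plate stands over this point, along the pad's y.
- pad_front (a point): Middle of the pad's edge on the robot's side, on its top, 60 mm from its centre; the target's checkerboard is to face this edge.
- mouse_center (a point): Bystander: black computer mouse, 100 by 58 by 32 mm, loose; the point is at its centre.
- marker_center (a point): Bystander: wooden marker block, 50 by 50 by 22 mm, black and white pattern on top, loose; the point is at its centre.
- driver_grip (a point): Bystander: screwdriver with a grey handle, about 180 mm long, lying on the bench between robot and tray, loose; the point is in its handle.

How it is judged:
By the outcome, as a careful person would: the job done as asked, in the order asked, and still so for the second after the job is handed in, with the robot touching nothing.
It also fails if it takes over 144 s, if anything falls off the work surface, if the arm or the gripper's body presses on something with over 40 N, if the wrist force passes 120 N, or if a joint passes its speed limit or range.

## Working session

There is one attempt and no reset: what is moved stays moved. The work goes in short steps, Python scripts to look and compute and a tool call to move; the robot and the scene stay as the last step left them, time stands still between calls to the robot, and variables do not carry over. Pictures are saved under pics/ and viewed, and the job is handed in when it is done.

Besides the shell and the picture viewer there is one more tool, called by a JSON object that holds its "name" and its "arguments", one argument or row to a line. move_arm: Moves the arm, as the interface text tells. Shift numbers are shares of 10 cm and turn numbers shares of 180 degrees, none past 1 either way. Its arguments: {"type":"object","properties":{"series":{"type":"array","items":{"type":"array","items":{"type":"number"}}},"squeeze":{"type":"number"}},"required":["series"]}

```bash
ls; mkdir -p pics
python3 - <<'E'
from plant import *
import cv2,numpy as np
s=read_state(); print(s)
for n in("scene","top"):
    c=read_camera(n); cv2.imwrite(f"pics/{n}0.png",cv2.resize(c["frame"][:,:,::-1],(800,600),interpolation=cv2.INTER_CUBIC)); cv2.imwrite(f"pics/raw_{n}0.png",c["frame"][:,:,::-1])
    print(n,c["K"],c["rvec"],c["tvec"], (-cv2.Rodrigues(np.array(c["rvec"]))[0].T@np.array(c["tvec"])))
E
```

```text
pics
{'t': 0.0, 'q': array([ 1.06458756e+00,  1.31149775e-01,  1.48928111e+00,  4.51442412e-07,
        1.52299928e+00, -8.54071866e-02]), 'dq': array([ 0.00082508, -0.00137956,  0.00074077, -0.00011603,  0.00067598,
        0.00071762]), 'joint_torque': array([-5.02570892e-04, -5.59856057e+01, -4.91745114e+01,  7.65508530e-02,
        3.59406089e-02, -1.16504293e-04]), 'tool_pos': array([0.24480038, 0.54716243, 0.21759325]), 'orientation': array([-6.56015308e-01, -3.07178656e+00,  2.76030737e-03]), 'force': array([-0.59782879,  0.40349149, -0.31185391]), 'wrist_torque': array([-0.03549498,  0.03090752,  0.01591595]), 'opening': 0.09334388961681221}
scene [[351.87361798   0.         256.90768905]
 [  0.         351.87361798 192.54753541]
 [  0.           0.           1.        ]] [ 2.28012569  1.23000159 -0.36064039] [-0.29365034 -0.33675121  1.11982558] [ 0.91158585 -0.26219986  0.74424706]
top [[383.35169521   0.         256.18153464]
 [  0.         383.35169521 186.60541899]
 [  0.           0.           1.        ]] [ 2.11841521 -2.18368395  0.08795142] [0.02476243 0.56582574 0.98061117] [ 0.45471433 -0.01942037  1.03693199]
```

View pics/scene0.png

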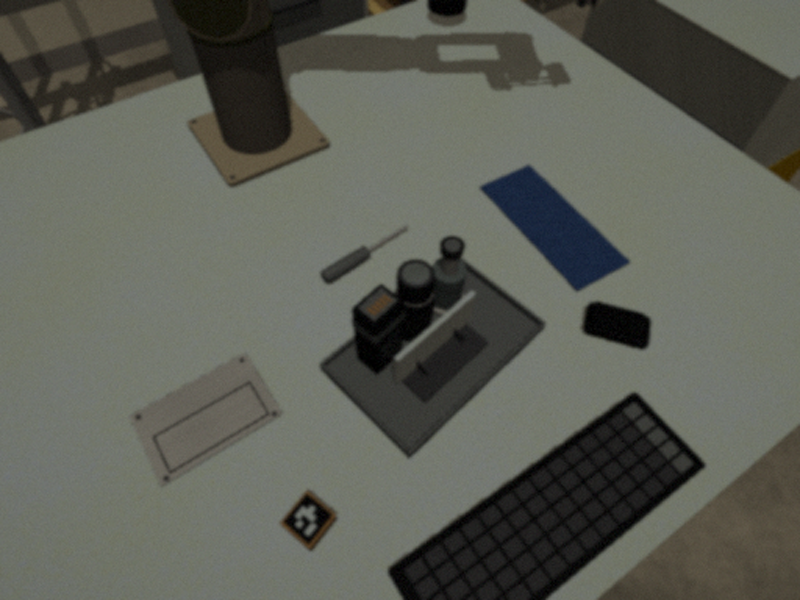

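View pics/top0.png

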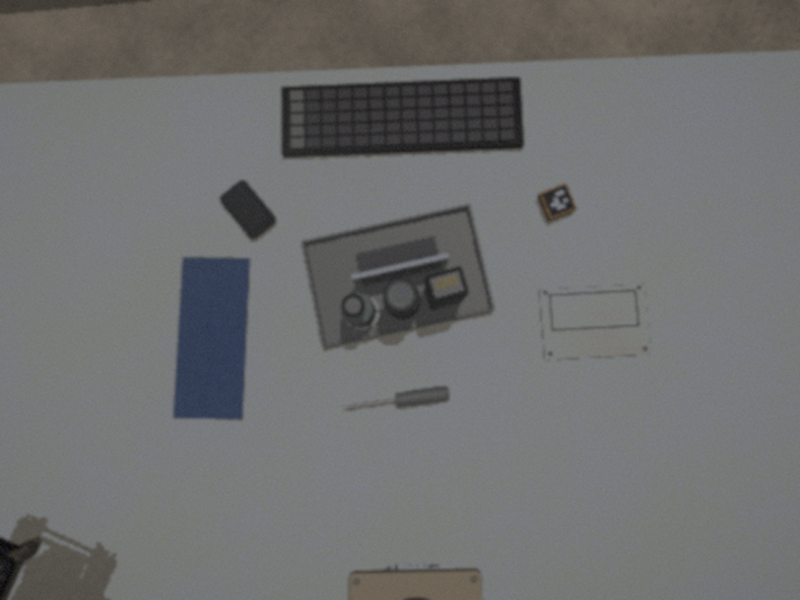

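The top view (up = +x, left = +y) shows the mat at (212,338) and the pad at (594,322). The tray centre is near (398,278), with the vacuum gripper (358,308), lens (402,298) and battery (447,286) in front of the target plate (400,267). I'll enlarge these.

```bash
cat > h.py <<'E'
import cv2,numpy as np
def crop(img,x0,y0,x1,y1,f,out):
    c=img[y0:y1,x0:x1]; c=cv2.convertScaleAbs(c,alpha=1.7,beta=0)
    c=cv2.resize(c,None,fx=f,fy=f,interpolation=cv2.INTER_CUBIC)
    for i in range(x0,x1):
        if i%10==0: cv2.line(c,((i-x0)*f,0),((i-x0)*f,6 if i%50 else 14),(0,255,255),1); 
        if i%20==0: cv2.putText(c,str(i),((i-x0)*f,22),0,.35,(0,255,255),1)
    for i in range(y0,y1):
        if i%10==0: cv2.line(c,(0,(i-y0)*f),(6,(i-y0)*f),(0,255,255),1)
        if i%20==0: cv2.putText(c,str(i),(8,(i-y0)*f+4),0,.35,(0,255,255),1)
    cv2.imwrite(out,c)
CAM={"scene":([[351.87361798,0,256.90768905],[0,351.87361798,192.54753541],[0,0,1]],[2.28012569,1.23000159,-0.36064039],[-0.29365034,-0.33675121,1.11982558]),
"top":([[383.35169521,0,256.18153464],[0,383.35169521,186.60541899],[0,0,1]],[2.11841521,-2.18368395,0.08795142],[0.02476243,0.56582574,0.98061117])}
CAM={k:tuple(np.array(a,float) for a in v) for k,v in CAM.items()}
def world(n,u,v,z):
    K,r,t=CAM[n]; R=cv2.Rodrigues(r)[0]; c=-R.T@t; d=R.T@np.linalg.solve(K,[u,v,1.]); return c+d*(z-c[2])/d[2]
def proj(n,P):
    K,r,t=CAM[n]; return cv2.projectPoints(np.array(P,float).reshape(-1,1,3),r,t,K,None)[0].reshape(-1,2)
E
python3 - <<'E'
from h import *
t=cv2.imread("pics/raw_top0.png"); s=cv2.imread("pics/raw_scene0.png")
crop(t,185,125,325,230,5,"pics/t_tray.png")
crop(t,335,110,425,235,5,"pics/t_pad.png")
crop(t,100,155,170,275,5,"pics/t_mat.png")
crop(s,200,140,355,295,4,"pics/s_tray.png")
E
```

```text
(no output)
```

View pics/t_tray.png

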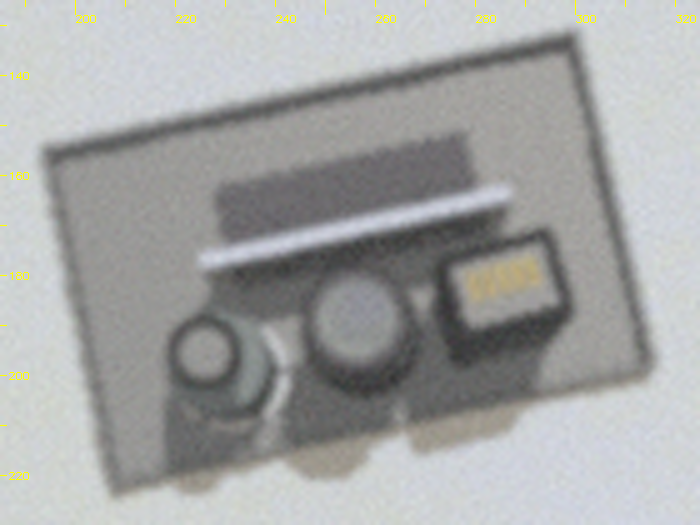

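View pics/t_pad.png

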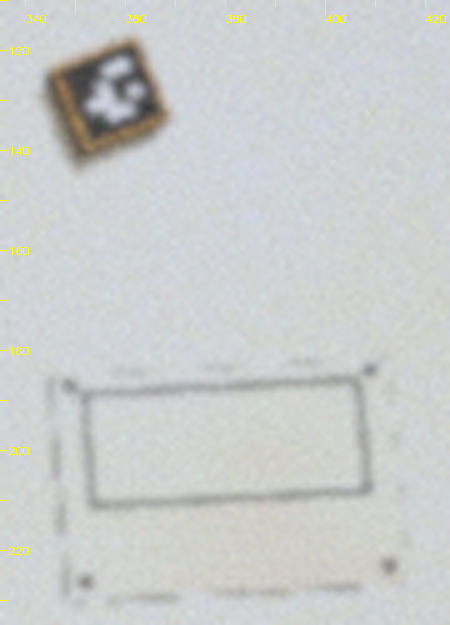

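View pics/t_mat.png

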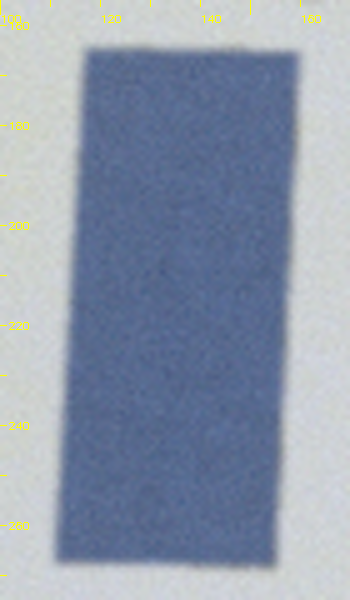

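View pics/s_tray.png

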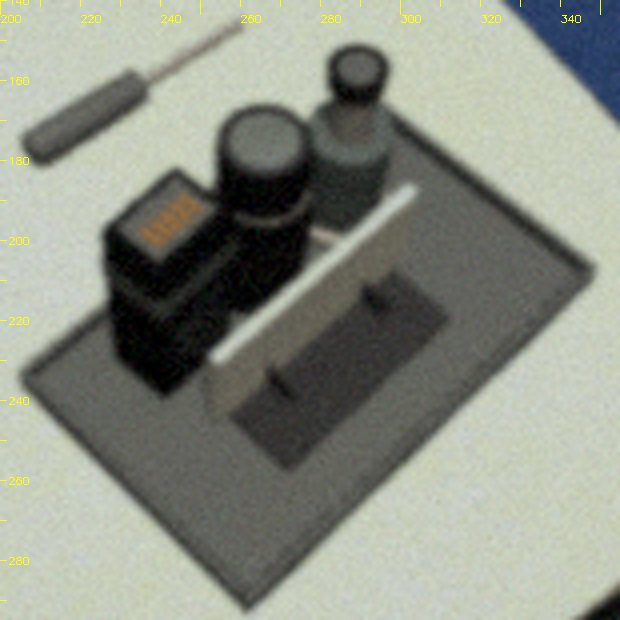

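Top crop readings (crop px): tray corners (45,152), (577,35), (650,372), (113,492). Plate top edge runs (200,262)–(512,190). Tops: cup (205,352), lens (358,316), battery (504,286). I'll convert these and overlay models in both views.

```bash
cat > m1.py <<'E'
from h import *
def cr(px,py,x0,y0,f=5): return x0+(px+.5)/f-.5, y0+(py+.5)/f-.5
np.set_printoptions(precision=4,suppress=True)
T=lambda px,py,z:world("top",*cr(px,py,185,125),z)
tray=np.array([T(*p,.02) for p in[(45,152),(577,35),(650,372),(113,492)]])
print("tray",tray, tray.mean(0),[np.linalg.norm(tray[i]-tray[(i+1)%4]) for i in range(4)])
e=tray[0]-tray[1]+tray[3]-tray[2]; print("yaw",np.degrees(np.arctan2(-e[0],e[1])))
a=T(200,262,.085);b=T(512,190,.085); print("plate",a,b,(a+b)/2,np.linalg.norm(a-b),np.degrees(np.arctan2(-(a-b)[0],(a-b)[1])))
for n,p in dict(vac=(205,352),lens=(358,316),bat=(504,286)).items(): print(n,T(*p,.145))
P=lambda px,py,z:world("top",*cr(px,py,335,110),z)
o=np.array([P(*p,.004) for p in[(86,393),(358,379),(370,491),(94,506)]])
print("outline",o,o.mean(0),[np.linalg.norm(o[i]-o[(i+1)%4]) for i in range(4)])
e=o[0]-o[1]+o[3]-o[2]; y=np.arctan2(-e[0],e[1]);print("yaw",np.degrees(y)); print("padc",o.mean(0)-.02*np.array([np.cos(y),np.sin(y),0]))
h=np.array([P(*p,.004) for p in[(70,386),(370,370),(389,566),(86,581)]]);print("screws",h.mean(0),h)
M=lambda px,py,z:world("top",*cr(px,py,100,155),z)
m=np.array([M(*p,.004) for p in[(84,48),(299,52),(277,566),(55,561)]])
print("mat",m,m.mean(0),[np.linalg.norm(m[i]-m[(i+1)%4]) for i in range(4)])
e=m[0]-m[3]+m[1]-m[2]; print("yaw",np.degrees(np.arctan2(e[1],e[0])))
E
python3 m1.py
```

```text
tray [[ 0.6591  0.1749  0.02  ]
 [ 0.7133 -0.1148  0.02  ]
 [ 0.5296 -0.1459  0.02  ]
 [ 0.4747  0.1406  0.02  ]] [0.5942 0.0137 0.02  ] [np.float64(0.294764554588112), np.float64(0.1863070729368088), np.float64(0.2916832597904357), np.float64(0.18757229761910682)]
yaw 10.732827489120622
plate [0.5872 0.0848 0.085 ] [ 0.6185 -0.073   0.085 ] [0.6028 0.0059 0.085 ] 0.16083284223384434 11.229363185512225
vac [0.5362 0.0767 0.145 ]
lens [0.5509 0.0046 0.145 ]
bat [ 0.5628 -0.0641  0.145 ]
outline [[ 0.5568 -0.2488  0.004 ]
 [ 0.5597 -0.394   0.004 ]
 [ 0.4996 -0.396   0.004 ]
 [ 0.496  -0.2497  0.004 ]] [ 0.528  -0.3221  0.004 ] [np.float64(0.14521064918504123), np.float64(0.0601815093462188), np.float64(0.1464223489051885), np.float64(0.060809443596005215)]
yaw 1.2782641298189772
padc [ 0.508  -0.3226  0.004 ]
screws [ 0.5103 -0.3219  0.004 ] [[ 0.5609 -0.2405  0.004 ]
 [ 0.5644 -0.4007  0.004 ]
 [ 0.4596 -0.4031  0.004 ]
 [ 0.4563 -0.2432  0.004 ]]
mat [[0.6439 0.3923 0.004 ]
 [0.6376 0.2727 0.004 ]
 [0.3599 0.2848 0.004 ]
 [0.3656 0.4048 0.004 ]] [0.5018 0.3387 0.004 ] [np.float64(0.11975477146223384), np.float64(0.27797234051181513), np.float64(0.1201231389029258), np.float64(0.27853804875145416)]
yaw -2.5282125431678364
```

```bash
cat > ov.py <<'E'
from h import *
import sys
def frame(c,yaw):
    y=np.radians(yaw); R=np.array([[np.cos(y),-np.sin(y),0],[np.sin(y),np.cos(y),0],[0,0,1]]); return lambda P:(R@np.array(P,float).T).T+np.array(c,float)
a=np.linspace(0,2*np.pi,49)
circ=lambda d,z:np.c_[d/2*np.cos(a),d/2*np.sin(a),0*a+z]
rect=lambda x0,x1,y0,y1,z:np.array([[x0,y0,z],[x1,y0,z],[x1,y1,z],[x0,y1,z],[x0,y0,z]])
def model(n):
    return dict(vac=[circ(.063,0),circ(.063,.01),circ(.052,.085),circ(.026,.124),circ(.036,.14)],
     lens=[circ(.06,0),circ(.06,.097),circ(.052,.14)],
     bat=[rect(-.022,.022,-.029,.029,0),rect(-.022,.022,-.029,.029,.14)],
     tgt=[rect(-.004,.004,-.08,.08,.08),rect(-.004,.004,-.08,.08,0),rect(-.007,.042,-.07,.07,.008)],
     tray=[rect(-.095,.095,-.15,.15,.02)],pad=[rect(-.06,.06,-.09,.09,0),rect(-.01,.05,-.074,.074,0)],mat=[rect(-.14,.14,-.06,.06,0)])[n]
def overlay(cam,raw,poses,x0,y0,x1,y1,f,out):
    crop(cv2.imread(raw),x0,y0,x1,y1,f,out); c=cv2.imread(out)
    for k,(n,p,yaw) in enumerate(poses):
        F=frame(p,yaw)
        for L in model(n):
            u=proj(cam,F(L)); u=((u-[x0,y0]+.5)*f-.5)
            cv2.polylines(c,[np.round(u*8).astype(np.int32)],False,[(0,0,255),(0,255,0),(255,0,255),(255,255,0)][k%4],1,cv2.LINE_AA,3)
    cv2.imwrite(out,c)
E
python3 - <<'E'
from ov import *
poses=[("vac",(.5362,.0767,.005),11),("lens",(.5509,.0046,.005),11),("bat",(.5628,-.0641,.005),14),("tgt",(.6028,.0059,.005),11.2),("tray",(.5942,.0137,0),10.7)]
overlay("top","pics/raw_top0.png",poses,185,125,325,230,5,"pics/ov_t.png")
overlay("scene","pics/raw_scene0.png",poses,200,140,355,295,4,"pics/ov_s.png")
E
```

```text
(no output)
```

View pics/ov_t.png

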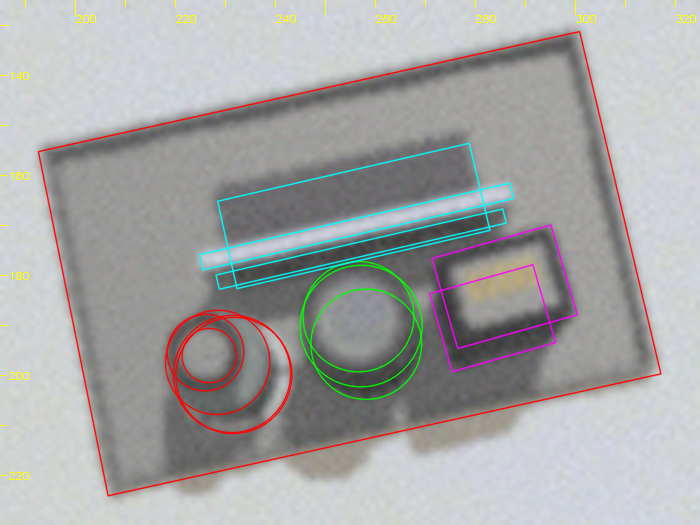

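View pics/ov_s.png

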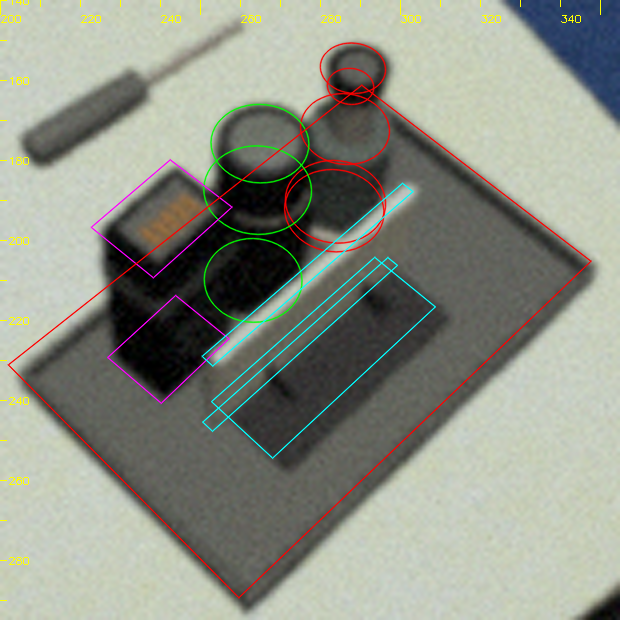

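Run:
```python
from ov import *
overlay("scene","pics/raw_scene0.png",[("mat",(.5018,.3387,.004),-2.5),("tgt",(.6028,.0059,.005),11.2)],295,90,420,200,6,"pics/ov_s_mat.png")
overlay("scene","pics/raw_scene0.png",[("pad",(.5085,-.3224,.004),1.3)],75,210,195,320,6,"pics/ov_s_pad.png")
```

```text
(no output)
```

View pics/ov_s_mat.png

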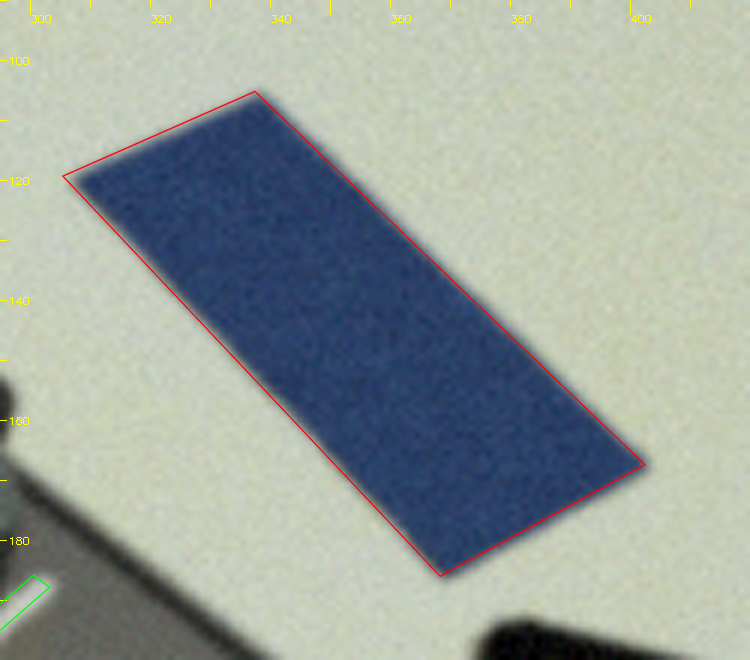

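View pics/ov_s_pad.png

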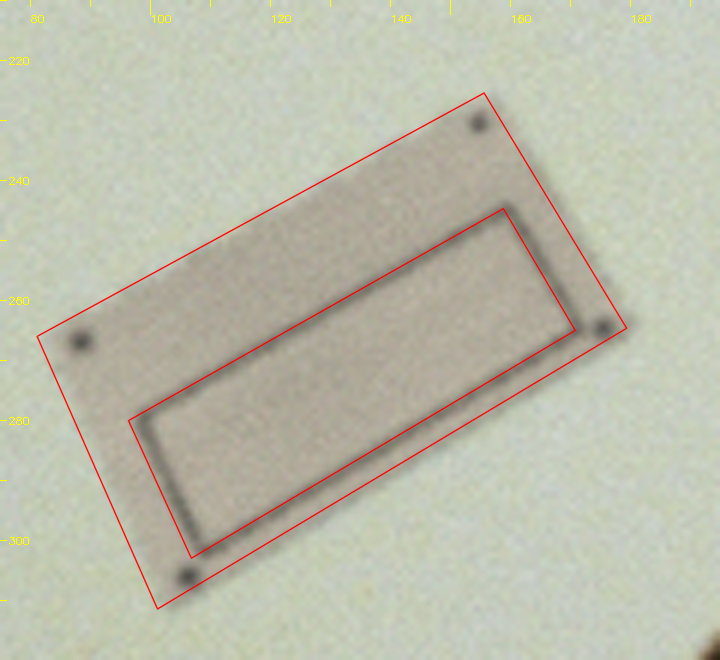

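```bash
cat > g.py <<'E'
import sys
from plant import *
import numpy as np
from scipy.spatial.transform import Rotation as Ro
np.set_printoptions(precision=4,suppress=True)
def to(x,y,z,jaw):
    """shares from measured pose to world TCP x,y,z pointing down, jaw axis (tool y) at angle jaw deg"""
    s=read_state(); R=Ro.from_rotvec(s["orientation"]).as_matrix(); p=s["tool_pos"]
    a=np.radians(jaw); cur=np.arctan2(R[1,1],R[0,1])
    if np.cos(a-cur)<0: pass
    Y=np.array([np.cos(a),np.sin(a),0]); Z=np.array([0,0,-1.]); X=np.cross(Y,Z); G=np.c_[X,Y,Z]
    d=R.T@(np.array([x,y,z])-p); r=Ro.from_matrix(R.T@G).as_rotvec()
    print("t",round(s["t"],2),"pos",p,"jaw",round(np.degrees(cur),1),"open",round(s["opening"]*1e3,1),"F",s["force"],"q",s["q"])
    print("shift shares",d/.1,"turn shares",r/np.pi)
if __name__=="__main__": to(*map(float,sys.argv[1:5]))
E
python3 g.py .5362 .0767 .2 11
python3 - <<'E'
from h import *
for n,P in dict(vac=(.5362,.0767,.145),lens=(.5509,.0046,.145),bat=(.5628,-.0641,.145),mat=(.5018,.3387,.004),pad=(.5085,-.3224,.004)).items():
    u=proj("scene",P)[0]; w=world("scene",u[0]+1.1,u[1]+.6,P[2]); print(n,w-P)
E
```

```text
t 0.1 pos [0.2448 0.5472 0.2177] jaw 65.9 open 93.4 F [-0.8484  0.1261  0.7996] q [ 1.0646  0.1311  1.4891  0.      1.523  -0.0854]
shift shares [-4.5816 -3.1043  0.1813] turn shares [-0.0005  0.0002  0.3049]
vac [2.70487089e-03 1.02218060e-03 2.77555756e-17]
lens [2.58521109e-03 1.06549825e-03 2.77555756e-17]
bat [2.47806224e-03 1.10220222e-03 2.77555756e-17]
mat [3.38958537e-03 1.08250552e-03 3.46944695e-18]
pad [2.65857991e-03 1.48826280e-03 3.46944695e-18]
```

{"name": "move_arm", "arguments": {
  "series": [
    [-0.4,-0.27,0,0,0,0,1],
    [-0.8,-0.54,0,0,0,0,1],
    [-1,-0.68,0,0,0,0,1]
  ]
}}

```text
t: 0.4
tool_pos: [0.3097, 0.4421, 0.2179]
orientation: [0.658, 3.072, -0.003]
force: [0.7, -0.1, 0.2]
opening: 0.093
```

{"name": "move_arm", "arguments": {
  "series": [
    [-0.4,-0.27,0,0,0,0,1],
    [-0.8,-0.54,0,0,0,0,1],
    [-1,-0.68,0,0,0,0,1]
  ]
}}

```text
t: 0.7
tool_pos: [0.3733, 0.3389, 0.2182]
orientation: [0.659, 3.072, -0.002]
force: [-0.6, 0.5, -0.2]
opening: 0.093
```

{"name": "move_arm", "arguments": {
  "series": [
    [-0.4,-0.27,0,0,0,0,1],
    [-0.8,-0.54,0,0,0,0,1],
    [-1,-0.68,0,0,0,0,1]
  ]
}}

```text
t: 1.0
tool_pos: [0.4367, 0.2359, 0.2183]
orientation: [0.659, 3.071, -0.002]
force: [0.3, 0.6, 0.6]
opening: 0.0927
```

{"name": "move_arm", "arguments": {
  "series": [
    [-0.4,-0.27,0,0,0,0,1],
    [-0.8,-0.54,0,0,0,0.08,1],
    [-1,-0.68,0,0,0,0.12,1],
    [-1,-0.68,0,0,0,0.17,1],
    [-1,-0.68,0,0,0,0.22,1],
    [-1,-0.68,0,0,0,0.26,1],
    [-1,-0.68,0,0,0,0.305,1],
    [-1,-0.68,0,0,0,0.305,1]
  ]
}}

```text
t: 1.8
tool_pos: [0.4988, 0.1359, 0.2181]
orientation: [-2.005, -2.418, 0.001]
force: [-0.1, 0.1, 0.2]
opening: 0.0931
```

```bash
python3 g.py .5375 .0772 .2 11
```

```text
t 1.8 pos [0.4988 0.1359 0.2181] jaw 10.7 open 93.1 F [-0.0816  0.05    0.1527] q [ 0.1667 -0.0942  1.7165 -0.      1.5203 -0.0192]
shift shares [-0.648   0.2722  0.181 ] turn shares [-0.0003 -0.     -0.0019]
```

{"name": "move_arm", "arguments": {
  "series": [
    [-0.35,0.15,0.1,0,0,0,1],
    [-0.648,0.272,0.2,0,0,0,1],
    [-0.648,0.272,0.48,0,0,0,1],
    [-0.648,0.272,0.48,0,0,0,1]
  ]
}}

```text
t: 2.2
tool_pos: [0.5356, 0.0767, 0.1661]
orientation: [-1.997, -2.418, 0.008]
force: [-0.1, -0.2, -0.9]
opening: 0.0934
```

```bash
python3 g.py .5375 .0772 .093 10.7
cat > snap.py <<'E'
import sys
from plant import *
from h import *
n,cam,x0,y0,x1,y1,f=sys.argv[1],sys.argv[2],*map(int,sys.argv[3:8])
c=read_camera(cam); cv2.imwrite(f"pics/raw_{n}.png",c["frame"][:,:,::-1]); crop(c["frame"][:,:,::-1],x0,y0,x1,y1,f,f"pics/{n}.png")
E
python3 snap.py a1s scene 200 100 340 250 4
```

```text
t 2.2 pos [0.5356 0.0767 0.1661] jaw 10.9 open 93.4 F [-0.1241 -0.1877 -0.9206] q [ 0.0474  0.0094  1.7114  0.      1.4284 -0.1429]
shift shares [0.0008 0.0257 0.7313] turn shares [-0.0024 -0.0003  0.0011]
```

View pics/a1s.png

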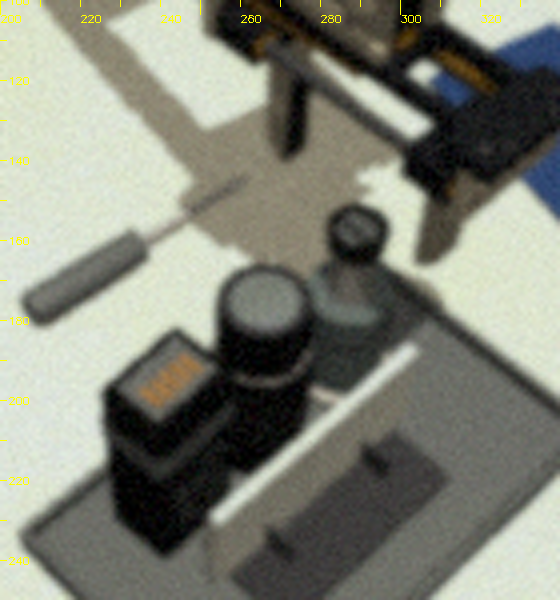

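```bash
python3 - <<'E'
from h import *
a=np.radians(10.9); p=np.array([.5356,.0767,.1661]); d=np.array([np.cos(a),np.sin(a),0])
for o in(-.055,0,.055):
  u=proj("scene",p+o*d)[0]; print(o,(u-[200,100]+.5)*4-.5)
E
python3 snap.py a1t top 185 125 325 230 5
```

```text
-0.055 [282.31186338 147.07472543]
0 [355.11894223 201.53207238]
0.055 [432.17817545 259.16989367]
```

View pics/a1t.png

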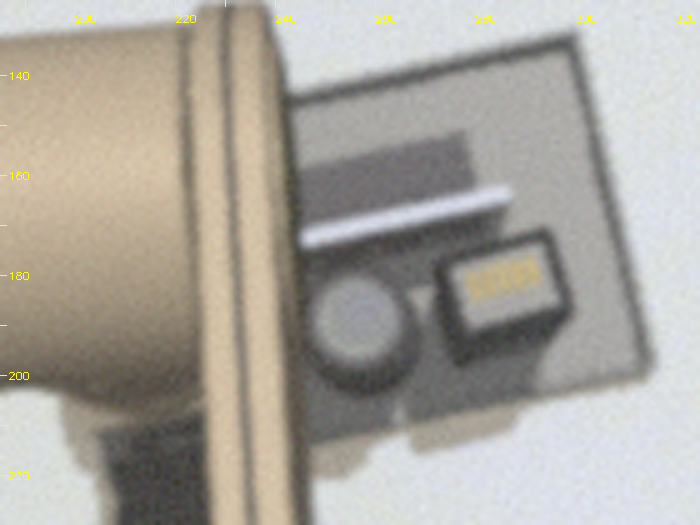

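{"name": "move_arm", "arguments": {
  "series": [
    [0,0.01,0.25,0,0,0,1],
    [0,0.01,0.5,0,0,0,1],
    [0,0.01,0.68,0,0,0,1],
    [0,0.01,0.72,0,0,0,1],
    [0,0.01,0.72,0,0,0,1]
  ]
}}

```text
t: 2.8
tool_pos: [0.5391, 0.0783, 0.0994]
orientation: [1.997, 2.425, 0.0]
force: [-0.0, -0.1, -0.5]
opening: 0.0932
```

```bash
python3 g.py .5365 .077 .093 10.9; python3 snap.py a2s scene 240 120 330 220 6
```

```text
t 2.8 pos [0.5391 0.0783 0.0994] jaw 11.0 open 93.2 F [-0.0406 -0.1378 -0.4689] q [ 0.0501  0.0715  1.774   0.      1.296  -0.1426]
shift shares [-0.0077 -0.0282  0.0639] turn shares [ 0.     -0.      0.0008]
```

View pics/a2s.png

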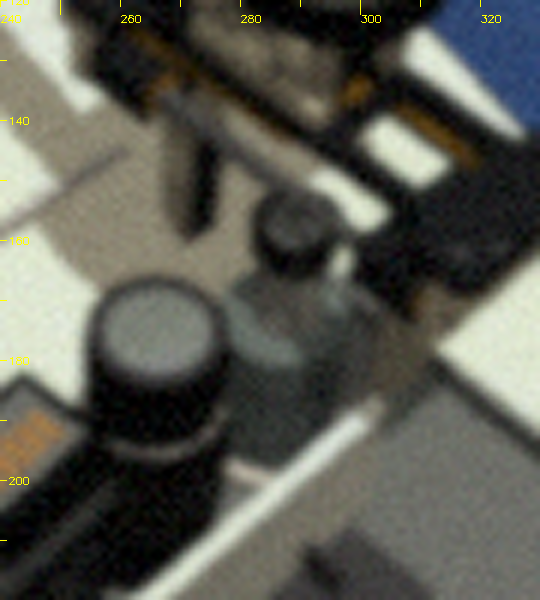

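{"name": "move_arm", "arguments": {
  "series": [
    [0,0,0,0,0,0,1],
    [0,0,0,0,0,0,1]
  ]
}}

```text
t: 3.05
tool_pos: [0.5401, 0.0779, 0.1002]
orientation: [1.997, 2.423, 0.003]
force: [-0.1, -0.1, 0.2]
opening: 0.0929
```

```bash
python3 g.py .5369 .077 .094 10.9
```

```text
t 3.05 pos [0.5401 0.0779 0.1002] jaw 11.0 open 92.9 F [-0.0516 -0.1197  0.2044] q [ 0.0493  0.0708  1.7731  0.      1.2953 -0.1427]
shift shares [-0.0029 -0.0335  0.0623] turn shares [0.0008 0.0001 0.0006]
```

{"name": "move_arm", "arguments": {
  "series": [
    [0,-0.033,0.062,0,0,0,1],
    [0,-0.033,0.062,0,0,0,1],
    [0,-0.033,0.062,0,0,0,-1],
    [0,-0.033,0.062,0,0,0,-1],
    [0,-0.033,0.062,0,0,0,-1],
    [0,-0.033,0.062,0,0,0,-1],
    [0,-0.033,0.062,0,0,0,-1],
    [0,-0.033,0.062,0,0,0,-1]
  ],
  "squeeze": 15
}}

```text
t: 3.85
tool_pos: [0.5359, 0.0771, 0.0925]
orientation: [1.999, 2.424, 0.0]
force: [-0.3, -0.2, -0.3]
opening: 0.0497
```

```bash
python3 g.py .5369 .077 .094 10.9
```

```text
t 3.85 pos [0.5359 0.0771 0.0925] jaw 11.0 open 49.7 F [-0.3106 -0.2027 -0.308 ] q [ 0.0482  0.0703  1.7888  0.      1.2825 -0.1435]
shift shares [-0.0033  0.0095 -0.0155] turn shares [ 0.     -0.      0.0005]
```

{"name": "move_arm", "arguments": {
  "series": [
    [0,0.008,-0.01,0,0,0,-1],
    [0,0.008,-0.01,0,0,0,-1],
    [0,0.008,-0.01,0,0,0,-1],
    [0,0.008,-0.01,0,0,0,-1],
    [0,0.008,-0.01,0,0,0,-1],
    [0,0.008,-0.01,0,0,0,-1]
  ],
  "squeeze": 15
}}

```text
t: 4.45
tool_pos: [0.5369, 0.0773, 0.0937]
orientation: [1.998, 2.424, 0.001]
force: [1.6, -0.3, 1.3]
opening: 0.0331
```

{"name": "move_arm", "arguments": {
  "series": [
    [0,0,0,0,0,0,-1],
    [0,0,0,0,0,0,-1],
    [0,0,0,0,0,0,-1]
  ],
  "squeeze": 45
}}

```text
t: 4.75
tool_pos: [0.5369, 0.0773, 0.0937]
orientation: [1.998, 2.424, 0.001]
force: [1.1, -0.3, 1.1]
opening: 0.0318
```

```bash
python3 g.py .5369 .077 .094 10.9; python3 snap.py a3s scene 240 120 330 220 6
```

```text
t 4.75 pos [0.5369 0.0773 0.0937] jaw 11.0 open 31.8 F [ 1.1245 -0.2534  1.1007] q [ 0.0485  0.0711  1.7855  0.      1.2844 -0.1433]
shift shares [-0.0029 -0.0009 -0.0031] turn shares [0.0002 0.     0.0005]
```

View pics/a3s.png

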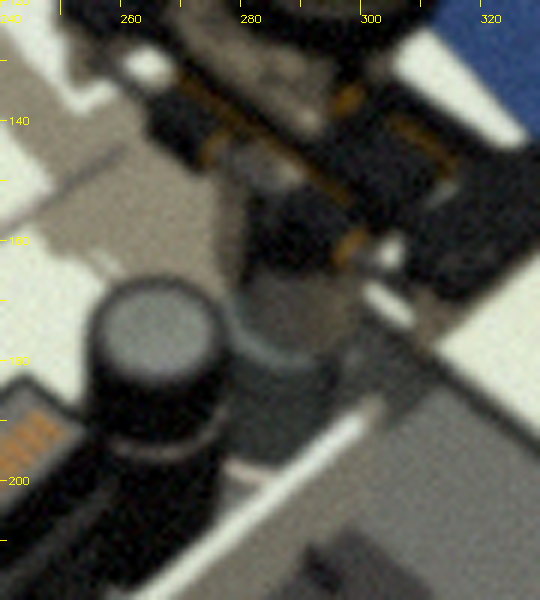

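{"name": "move_arm", "arguments": {
  "series": [
    [0,0,-0.03,0,0,0,-1],
    [0,0,-0.08,0,0,0,-1],
    [0,0,-0.15,0,0,0,-1],
    [0,0,-0.15,0,0,0,-1]
  ]
}}

```text
t: 5.2
tool_pos: [0.5371, 0.0773, 0.1094]
orientation: [1.998, 2.423, 0.001]
force: [0.5, 0.2, -3.7]
opening: 0.0316
```

```bash
python3 g.py .5369 .077 .15 11; python3 snap.py a4s scene 240 100 340 200 6
```

```text
t 5.2 pos [0.5371 0.0773 0.1094] jaw 11.0 open 31.6 F [ 0.462   0.1703 -3.7417] q [ 0.0485  0.0544  1.7725 -0.0001  1.3137 -0.1433]
shift shares [-0.003  -0.0018 -0.4058] turn shares [ 0.0003  0.0001 -0.    ]
```

View pics/a4s.png

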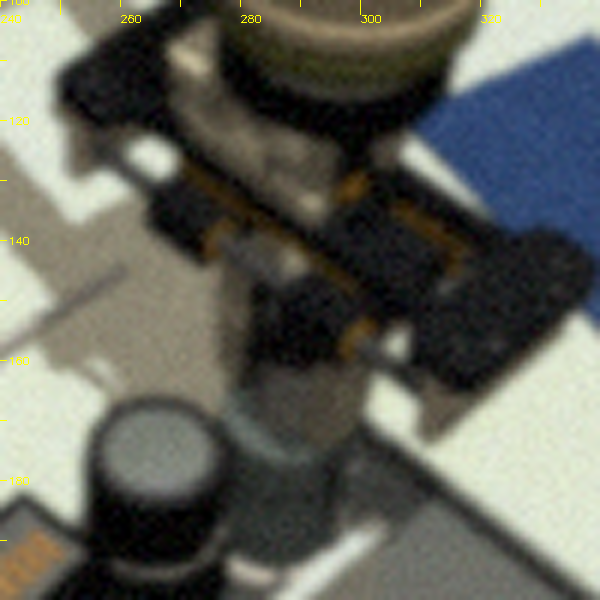

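{"name": "move_arm", "arguments": {
  "series": [
    [0,0,-0.25,0,0,0,-1],
    [0.2,0,-0.4,0,0,0,-1],
    [0.5,0.05,-0.4,0,0,-0.04,-1],
    [0.8,0.1,-0.4,0,0,-0.08,-1],
    [1,0.1,-0.4,0,0,-0.12,-1],
    [1,0.1,-0.4,0,0,-0.16,-1],
    [1,0.1,-0.4,0,0,-0.2,-1],
    [1,0.1,-0.4,0,0,-0.2,-1]
  ]
}}

```text
t: 6.05
tool_pos: [0.527, 0.1776, 0.1481]
orientation: [-1.148, -2.924, 0.001]
force: [0.9, 0.3, -4.9]
opening: 0.0317
```

```bash
python3 g.py .59 .3355 .15 85
```

```text
t 6.05 pos [0.527  0.1776 0.1481] jaw 47.1 open 31.7 F [ 0.8641  0.3149 -4.9121] q [ 0.2328  0.0571  1.6963 -0.      1.3889 -0.5899]
shift shares [ 0.6127  1.5857 -0.0199] turn shares [-0.0001 -0.0002 -0.2103]
```

{"name": "move_arm", "arguments": {
  "series": [
    [0.1,0.25,0,0,0,-0.04,-1],
    [0.25,0.6,0,0,0,-0.08,-1],
    [0.4,0.95,0,0,0,-0.12,-1],
    [0.42,1,0,0,0,-0.16,-1],
    [0.42,1,0,0,0,-0.21,-1],
    [0.42,1,0,0,0,-0.21,-1]
  ]
}}

```text
t: 6.65
tool_pos: [0.5647, 0.2793, 0.1478]
orientation: [-0.143, -3.137, 0.001]
force: [-0.2, 0.3, -5.4]
opening: 0.0316
```

```bash
python3 g.py .59 .3355 .102 85
```

```text
t 6.65 pos [0.5647 0.2793 0.1478] jaw 84.8 open 31.6 F [-0.2279  0.2965 -5.4085] q [ 0.378   0.2522  1.4809 -0.0001  1.4095 -1.1016]
shift shares [-0.2009  0.5831  0.458 ] turn shares [-0.0002 -0.0003 -0.0013]
```

{"name": "move_arm", "arguments": {
  "series": [
    [-0.1,0.28,0,0,0,0,-1],
    [-0.2,0.583,0.05,0,0,0,-1],
    [-0.2,0.583,0.25,0,0,0,-1],
    [-0.2,0.583,0.45,0,0,0,-1],
    [-0.2,0.583,0.45,0,0,0,-1],
    [-0.2,0.583,0.45,0,0,0,-1]
  ]
}}

```text
t: 7.25
tool_pos: [0.5896, 0.3347, 0.103]
orientation: [-0.149, -3.137, 0.001]
force: [0.5, 0.1, -4.0]
opening: 0.0319
```

```bash
python3 g.py .59 .3355 .0927 85; python3 snap.py a5s scene 300 60 420 180 5
```

```text
t 7.25 pos [0.5896 0.3347 0.103 ] jaw 84.5 open 31.9 F [ 0.4716  0.0955 -3.9745] q [ 0.4407  0.4136  1.3672  0.      1.3625 -1.0349]
shift shares [-0.003   0.0081  0.1033] turn shares [-0.0003 -0.0005 -0.0025]
```

View pics/a5s.png

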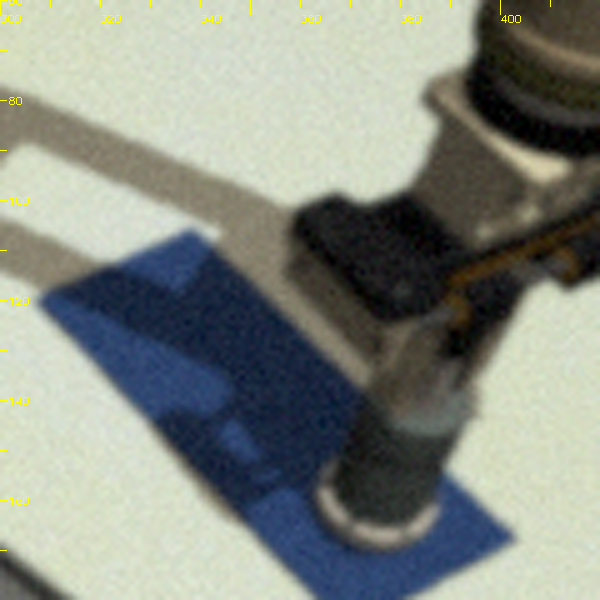

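{"name": "move_arm", "arguments": {
  "series": [
    [0,0,0.04,0,0,0,-1],
    [0,0,0.07,0,0,0,-1],
    [0,0,0.09,0,0,0,-1],
    [0,0,0.1,0,0,0,-1],
    [0,0,0.1,0,0,0,-1]
  ]
}}

```text
t: 7.8
tool_pos: [0.5902, 0.3354, 0.0935]
orientation: [0.143, 3.138, 0.0]
force: [-0.7, -0.9, -3.1]
opening: 0.0317
```

{"name": "move_arm", "arguments": {
  "series": [
    [0,0,0.01,0,0,0,-1],
    [0,0,0.015,0,0,0,-1],
    [0,0,0.015,0,0,0,-1]
  ]
}}

```text
t: 8.1
tool_pos: [0.591, 0.3358, 0.0933]
orientation: [0.143, 3.136, 0.002]
force: [1.0, -0.4, 4.4]
opening: 0.0316
```

{"name": "move_arm", "arguments": {
  "series": [
    [0,0,-0.005,0,0,0,-0.2],
    [0,0,-0.005,0,0,0,0.2],
    [0,0,-0.005,0,0,0,0.2],
    [0,0,-0.005,0,0,0,0.2],
    [0,0,-0.005,0,0,0,0.2]
  ]
}}

```text
t: 8.6
tool_pos: [0.5899, 0.3353, 0.0921]
orientation: [-0.143, -3.138, 0.0]
force: [0.0, 0.6, -0.6]
opening: 0.0554
```

```bash
python3 g.py .5904 .3355 .17 85; python3 snap.py a6s scene 300 60 420 180 5
```

```text
t 8.6 pos [0.5899 0.3353 0.0921] jaw 84.8 open 55.4 F [ 0.0442  0.6413 -0.5519] q [ 0.4413  0.4233  1.3753 -0.      1.3435 -1.0385]
shift shares [-0.0043  0.0025 -0.7787] turn shares [-0.0001 -0.0002 -0.0012]
```

View pics/a6s.png

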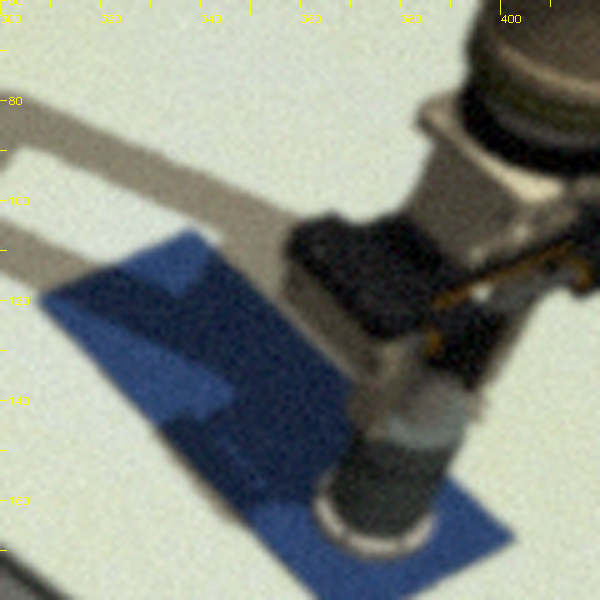

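{"name": "move_arm", "arguments": {
  "series": [
    [0,0,-0.4,0,0,0,0.2],
    [0,0,-0.8,0,0,0,0.2],
    [0,-0.2,-0.95,0,0,0.04,1],
    [0,-0.6,-0.95,0,0,0.08,1],
    [0,-1,-0.95,0,0,0.12,1],
    [0,-1,-0.95,0,0,0.16,1],
    [0,-1,-0.95,0,0,0.2,1]
  ]
}}

```text
t: 9.35
tool_pos: [0.5811, 0.2344, 0.1877]
orientation: [1.116, 2.936, 0.0]
force: [0.4, -0.1, 0.2]
opening: 0.0906
```

```bash
python3 g.py .5515 .0048 .17 11
```

```text
t 9.35 pos [0.5811 0.2344 0.1877] jaw 48.4 open 90.6 F [ 0.448  -0.077   0.2408] q [ 0.3015  0.2165  1.4486 -0.      1.4763 -0.5427]
shift shares [-1.3033 -1.9128  0.1767] turn shares [0.0001 0.     0.2076]
```

{"name": "move_arm", "arguments": {
  "series": [
    [-0.2,-0.3,0,0,0,0.04,1],
    [-0.4,-0.65,0,0,0,0.08,1],
    [-0.65,-0.95,0,0,0,0.12,1],
    [-0.65,-0.95,0,0,0,0.16,1],
    [-0.65,-0.95,0,0,0,0.2,1],
    [-0.65,-0.95,0,0,0,0.208,1]
  ]
}}

```text
t: 9.95
tool_pos: [0.5674, 0.1211, 0.1876]
orientation: [1.995, 2.427, 0.0]
force: [-0.2, 0.4, -0.9]
opening: 0.0931
```

```bash
python3 g.py .5515 .0048 .17 11
```

```text
t 9.95 pos [0.5674 0.1211 0.1876] jaw 11.1 open 93.1 F [-0.1838  0.3697 -0.9167] q [ 0.1218  0.0929  1.5854  0.      1.4632 -0.0726]
shift shares [-1.11   -0.3804  0.1754] turn shares [ 0.     -0.      0.0008]
```

{"name": "move_arm", "arguments": {
  "series": [
    [-0.35,-0.1,0,0,0,0,1],
    [-0.7,-0.25,0,0,0,0,1],
    [-1,-0.36,0,0,0,0,1],
    [-1,-0.36,0.1,0,0,0,1],
    [-1,-0.36,0.1,0,0,0,1]
  ]
}}

```text
t: 10.45
tool_pos: [0.5509, 0.0162, 0.176]
orientation: [-1.989, -2.429, 0.001]
force: [-0.8, 0.3, 0.2]
opening: 0.093
```

```bash
python3 g.py .5515 .0048 .106 11
```

```text
t 10.45 pos [0.5509 0.0162 0.176 ] jaw 11.4 open 93.0 F [-0.7735  0.3239  0.218 ] q [-0.0638  0.0244  1.6779  0.0003  1.4413 -0.2626]
shift shares [-0.1137 -0.0157  0.6998] turn shares [-0.0006 -0.0003  0.0021]
```

{"name": "move_arm", "arguments": {
  "series": [
    [-0.1,-0.01,0.1,0,0,0,1],
    [-0.1,-0.01,0.1,0,0,0,1],
    [-0.1,-0.01,0.3,0,0,0,1],
    [-0.1,-0.01,0.5,0,0,0,1],
    [-0.1,-0.01,0.68,0,0,0,1],
    [-0.1,-0.01,0.68,0,0,0,1],
    [-0.1,-0.01,0.68,0,0,0,1]
  ]
}}

```text
t: 11.15
tool_pos: [0.5526, 0.0069, 0.1095]
orientation: [-1.989, -2.431, 0.001]
force: [0.6, -0.0, -0.0]
opening: 0.0928
```

```bash
python3 g.py .5515 .0048 .106 11;  python3 snap.py b1s scene 220 120 320 220 6
```

```text
t 11.15 pos [0.5526 0.0069 0.1095] jaw 11.4 open 92.8 F [ 0.5831 -0.0166 -0.0076] q [-0.0804  0.0828  1.7426  0.0001  1.317  -0.2794]
shift shares [-0.0182 -0.0148  0.0349] turn shares [-0.0003 -0.0001  0.0022]
```

View pics/b1s.png

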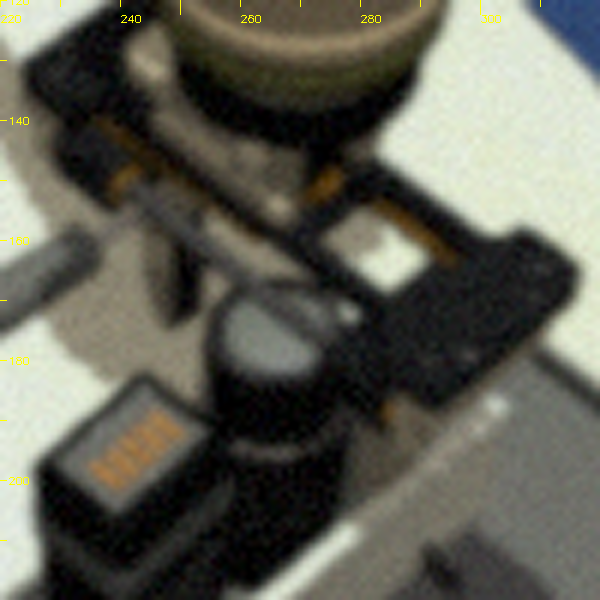

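{"name": "move_arm", "arguments": {
  "series": [
    [-0.018,-0.01,0.025,0,0,0,-1],
    [-0.018,-0.01,0.025,0,0,0,-1],
    [-0.018,-0.01,0.025,0,0,0,-1],
    [-0.018,-0.01,0.025,0,0,0,-1],
    [-0.018,-0.01,0.025,0,0,0,-1],
    [-0.018,-0.01,0.025,0,0,0,-1],
    [-0.018,-0.01,0.025,0,0,0,-1],
    [-0.018,-0.01,0.025,0,0,0,-1]
  ],
  "squeeze": 15
}}

```text
t: 12.0
tool_pos: [0.552, 0.0044, 0.107]
orientation: [-1.991, -2.43, 0.0]
force: [-1.7, -0.1, 1.9]
opening: 0.0511
```

{"name": "move_arm", "arguments": {
  "series": [
    [0,0,0,0,0,0,-1],
    [0,0,0,0,0,0,-1],
    [0,0,0,0,0,0,-1]
  ],
  "squeeze": 45
}}

```text
t: 12.3
tool_pos: [0.552, 0.0044, 0.107]
orientation: [-1.991, -2.43, 0.0]
force: [-2.3, -0.4, 3.7]
opening: 0.0506
```

{"name": "move_arm", "arguments": {
  "series": [
    [0,0,-0.03,0,0,0,-1],
    [0,0,-0.08,0,0,0,-1],
    [0,0,-0.15,0,0,0,-1],
    [0,0,-0.3,0,0,0,-1],
    [0,0,-0.5,0,0,0,-1],
    [0,0,-0.5,0,0,0,-1]
  ]
}}

```text
t: 12.9
tool_pos: [0.5546, 0.0042, 0.1614]
orientation: [1.987, 2.426, 0.006]
force: [1.6, -0.8, -4.1]
opening: 0.0506
```

```bash
python3 g.py .5025 .339 .155 85;  python3 snap.py b2s scene 220 100 340 220 5
```

```text
t 12.9 pos [0.5546 0.0042 0.1614] jaw 11.3 open 50.6 F [ 1.6059 -0.7815 -4.1327] q [-0.0849  0.0352  1.6941  0.0001  1.4057 -0.2829]
shift shares [3.3849 0.1476 0.0586] turn shares [ 0.0014  0.0018 -0.4092]
```

View pics/b2s.png

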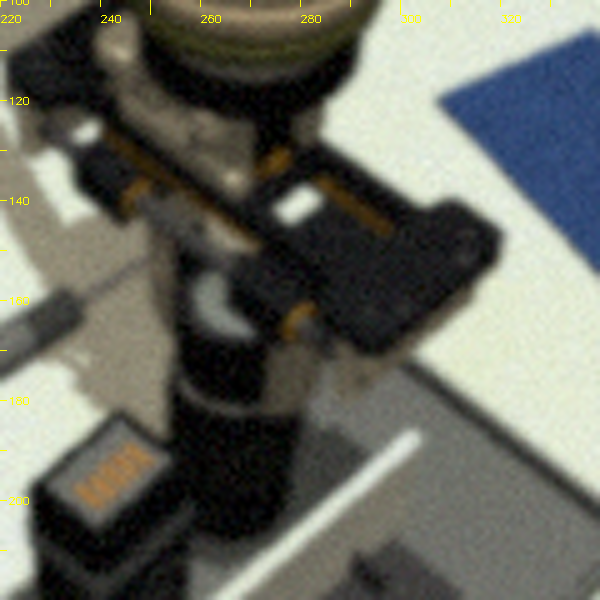

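{"name": "move_arm", "arguments": {
  "series": [
    [0.25,0,0,0,0,0,-1],
    [0.6,0,0,0,0,0,-1],
    [0.95,0,0,0,0,0,-1]
  ]
}}

```text
t: 13.25
tool_pos: [0.5327, 0.0981, 0.156]
orientation: [-1.992, -2.428, 0.001]
force: [0.4, 0.3, -4.6]
opening: 0.0506
```

{"name": "move_arm", "arguments": {
  "series": [
    [0.4,0,0,0,0,-0.03,-1],
    [0.8,0,0,0,0,-0.07,-1],
    [1,0,0,0,0,-0.11,-1],
    [1,0,0,0,0,-0.15,-1],
    [1,0,0,0,0,-0.19,-1],
    [1,0,0,0,0,-0.2,-1]
  ]
}}

```text
t: 13.85
tool_pos: [0.513, 0.1958, 0.1558]
orientation: [-1.134, -2.929, 0.001]
force: [-1.2, 0.3, -4.2]
opening: 0.0508
```

```bash
python3 g.py .5025 .339 .155 85
```

```text
t 13.85 pos [0.513  0.1958 0.1558] jaw 47.7 open 50.8 F [-1.1689  0.2577 -4.1629] q [ 0.2714  0.0328  1.7069 -0.      1.4035 -0.5606]
shift shares [1.0414 0.9878 0.0076] turn shares [-0.0003 -0.0004 -0.2074]
```

{"name": "move_arm", "arguments": {
  "series": [
    [0.25,0.25,0,0,0,-0.03,-1],
    [0.5,0.5,0,0,0,-0.07,-1],
    [0.75,0.75,0,0,0,-0.11,-1],
    [1,0.96,0,0,0,-0.15,-1],
    [1,0.98,0,0,0,-0.19,-1],
    [1,0.98,0.2,0,0,-0.207,-1],
    [1,0.98,0.38,0,0,-0.207,-1],
    [1,0.98,0.38,0,0,-0.207,-1]
  ]
}}

```text
t: 14.65
tool_pos: [0.5039, 0.3341, 0.1145]
orientation: [-0.147, -3.132, 0.006]
force: [-0.6, -0.8, -5.7]
opening: 0.051
```

```bash
python3 g.py .5025 .339 .106 85
```

```text
t 14.65 pos [0.5039 0.3341 0.1145] jaw 84.6 open 51.0 F [-0.5892 -0.836  -5.6782] q [ 0.5008  0.2198  1.5815 -0.      1.3476 -0.9761]
shift shares [0.0179 0.0473 0.085 ] turn shares [-0.0013 -0.0019 -0.0021]
```

{"name": "move_arm", "arguments": {
  "series": [
    [0,0.03,0,0,0,0,-1],
    [0,0.03,0,0,0,0,-1],
    [0,0.03,0.02,0,0,0,-1]
  ]
}}

```text
t: 14.95
tool_pos: [0.5079, 0.339, 0.1186]
orientation: [0.148, 3.136, 0.002]
force: [0.3, -0.2, -4.5]
opening: 0.0511
```

```bash
python3 g.py .5025 .339 .106 85;  python3 snap.py b3s scene 290 80 420 200 5
```

```text
t 14.95 pos [0.5079 0.339  0.1186] jaw 84.6 open 51.1 F [ 0.3103 -0.2221 -4.5381] q [ 0.5046  0.2218  1.5712  0.      1.3457 -0.972 ]
shift shares [ 0.0538 -0.0055  0.1261] turn shares [ 0.0005  0.0007 -0.0022]
```

View pics/b3s.png

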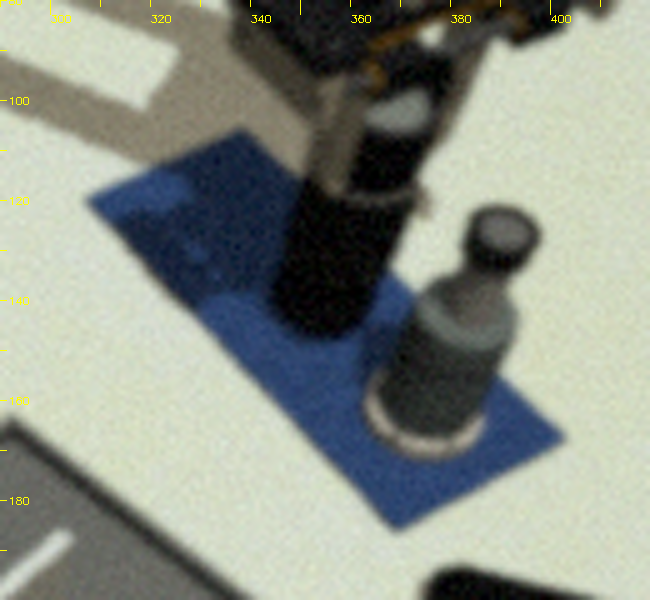

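{"name": "move_arm", "arguments": {
  "series": [
    [0.05,0,0.03,0,0,0,-1],
    [0.05,0,0.06,0,0,0,-1],
    [0.05,0,0.09,0,0,0,-1],
    [0.05,0,0.11,0,0,0,-1],
    [0.05,0,0.115,0,0,0,-1],
    [0.05,0,0.115,0,0,0,-1]
  ]
}}

```text
t: 15.6
tool_pos: [0.5021, 0.3388, 0.1061]
orientation: [0.148, 3.138, -0.0]
force: [-2.3, -2.6, 4.0]
opening: 0.0508
```

{"name": "move_arm", "arguments": {
  "series": [
    [0,0,0,0,0,0,0.2],
    [0,0,0,0,0,0,0.6],
    [0,0,0,0,0,0,0.6],
    [0,0,0,0,0,0,0.6],
    [0,0,0,0,0,0,0.6]
  ]
}}

```text
t: 16.1
tool_pos: [0.502, 0.339, 0.1055]
orientation: [0.148, 3.138, 0.0]
force: [-0.7, 0.2, 0.5]
opening: 0.074
```

```bash
python3 g.py .5025 .339 .106 85;  python3 snap.py b4s scene 290 80 420 200 5
```

```text
t 16.1 pos [0.502  0.339  0.1055] jaw 84.6 open 74.0 F [-0.6728  0.1561  0.4521] q [ 0.5093  0.2238  1.5941  0.      1.3235 -0.9675]
shift shares [-0.0053  0.0007 -0.0051] turn shares [ 0.      0.0001 -0.0021]
```

View pics/b4s.png

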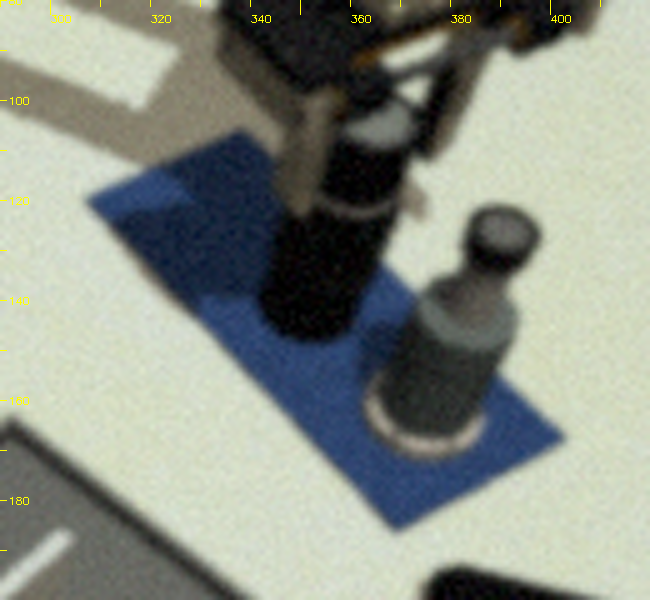

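Run:
```python
from ov import *
overlay("top","pics/raw_top0.png",[("bat",(.563,-.064,.005),18.5)],262,160,312,205,12,"pics/ovb_t.png")
overlay("scene","pics/raw_scene0.png",[("bat",(.564,-.0635,.005),18.5)],215,170,270,245,8,"pics/ovb_s.png")
```

```text
(no output)
```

View pics/ovb_t.png

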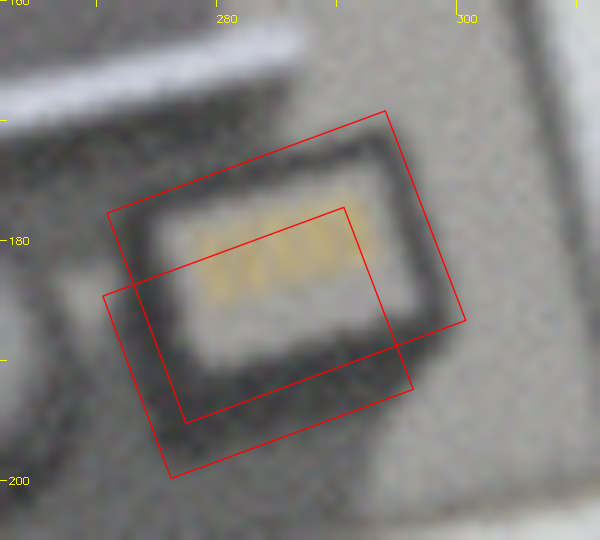

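View pics/ovb_s.png

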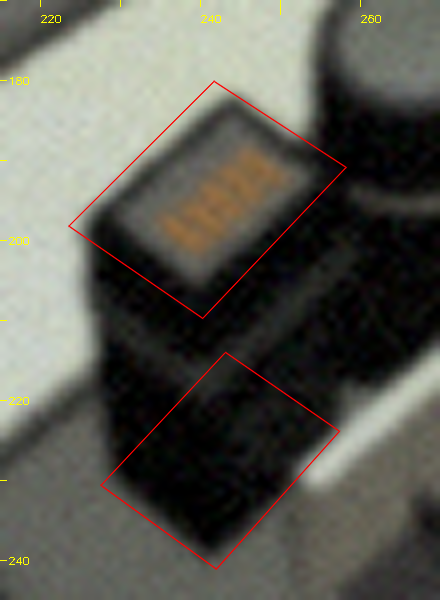

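{"name": "move_arm", "arguments": {
  "series": [
    [0,0,-0.4,0,0,0,0.6],
    [0,0,-0.8,0,0,0,0.6],
    [0,-0.2,-0.8,0,0,0.04,1],
    [0,-0.6,-0.8,0,0,0.08,1],
    [0,-1,-0.8,0,0,0.12,1],
    [0,-1,-0.8,0,0,0.16,1],
    [0,-1,-0.8,0,0,0.2,1]
  ]
}}

```text
t: 16.85
tool_pos: [0.4926, 0.2381, 0.1856]
orientation: [1.121, 2.935, 0.0]
force: [-0.2, 0.7, 0.3]
opening: 0.0928
```

```bash
python3 g.py .5634 -.0637 .17 18
```

```text
t 16.85 pos [0.4926 0.2381 0.1856] jaw 48.2 open 92.8 F [-0.2326  0.6826  0.2527] q [ 0.3566  0.0047  1.68    0.      1.4565 -0.4846]
shift shares [-2.54   -1.7781  0.1562] turn shares [0.0001 0.     0.1678]
```

{"name": "move_arm", "arguments": {
  "series": [
    [-0.35,-0.25,0,0,0,0.04,1],
    [-0.7,-0.5,0,0,0,0.08,1],
    [-1,-0.7,0,0,0,0.12,1],
    [-1,-0.7,0,0,0,0.16,1],
    [-1,-0.7,0,0,0,0.19,1]
  ]
}}

```text
t: 17.35
tool_pos: [0.5216, 0.1193, 0.1855]
orientation: [1.934, 2.475, 0.0]
force: [-0.9, 0.4, 0.0]
opening: 0.0932
```

```bash
python3 g.py .5630 -.0637 .175 14
```

```text
t 17.35 pos [0.5216 0.1193 0.1855] jaw 14.0 open 93.2 F [-0.8506  0.404   0.0137] q [ 0.1291 -0.028   1.7126 -0.      1.4567 -0.1149]
shift shares [-1.8762 -0.0401  0.1052] turn shares [ 0.0001  0.     -0.0001]
```

{"name": "move_arm", "arguments": {
  "series": [
    [-0.35,0,0,0,0,0,1],
    [-0.75,0,0,0,0,0,1],
    [-1,0,0,0,0,0,1]
  ]
}}

```text
t: 17.65
tool_pos: [0.5465, 0.0218, 0.1856]
orientation: [1.925, 2.481, -0.0]
force: [-0.3, 0.3, -0.1]
opening: 0.0928
```

{"name": "move_arm", "arguments": {
  "series": [
    [-0.4,-0.02,0,0,0,0,1],
    [-0.7,-0.04,0,0,0,0,1],
    [-0.87,-0.04,0,0,0,0,1],
    [-0.87,-0.04,0.1,0,0,0,1],
    [-0.87,-0.04,0.2,0,0,0,1],
    [-0.87,-0.04,0.2,0,0,0,1]
  ]
}}

```text
t: 18.25
tool_pos: [0.5623, -0.0599, 0.1627]
orientation: [-1.922, -2.48, 0.002]
force: [0.1, -0.5, -0.6]
opening: 0.093
```

```bash
python3 g.py .5630 -.0637 .098 14
```

```text
t 18.25 pos [ 0.5623 -0.0599  0.1627] jaw 14.5 open 93.0 F [ 0.1014 -0.5128 -0.6461] q [-0.197   0.0742  1.6511  0.0005  1.4205 -0.4497]
shift shares [-0.0406 -0.0002  0.647 ] turn shares [-0.0011 -0.0007  0.0026]
```

{"name": "move_arm", "arguments": {
  "series": [
    [-0.03,0,0,0,0,0.002,1],
    [-0.03,0,0.2,0,0,0.002,1],
    [-0.03,0,0.4,0,0,0.002,1],
    [-0.03,0,0.58,0,0,0.002,1],
    [-0.03,0,0.58,0,0,0.002,1],
    [-0.03,0,0.58,0,0,0.002,1]
  ]
}}

```text
t: 18.85
tool_pos: [0.5647, -0.0638, 0.1079]
orientation: [-1.932, -2.477, 0.0]
force: [0.5, -0.2, 0.3]
opening: 0.0932
```

```bash
python3 g.py .5630 -.0637 .098 14;  python3 snap.py c1s scene 200 120 300 220 6
```

```text
t 18.85 pos [ 0.5647 -0.0638  0.1079] jaw 14.1 open 93.2 F [ 0.5362 -0.1997  0.3315] q [-0.2028  0.1249  1.7005  0.      1.3164 -0.4487]
shift shares [ 0.0051 -0.0158  0.0989] turn shares [-0.0001 -0.      0.0005]
```

View pics/c1s.png

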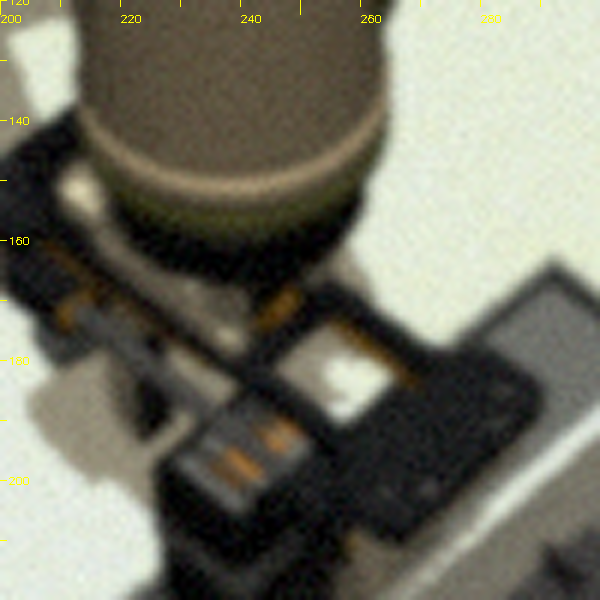

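Battery is centred between the fingers. Go down another 8 mm, correct 1.5 mm and close.

{"name": "move_arm", "arguments": {
  "series": [
    [0,-0.015,0.08,0,0,0,1],
    [0,-0.015,0.08,0,0,0,-1],
    [0,-0.015,0.08,0,0,0,-1],
    [0,-0.015,0.08,0,0,0,-1],
    [0,-0.015,0.08,0,0,0,-1],
    [0,-0.015,0.08,0,0,0,-1],
    [0,-0.015,0.08,0,0,0,-1],
    [0,-0.015,0.08,0,0,0,-1]
  ],
  "squeeze": 15
}}

```text
t: 19.7
tool_pos: [0.5633, -0.0647, 0.0996]
orientation: [1.933, 2.476, 0.0]
force: [-0.0, -0.3, -1.5]
opening: 0.0437
```

{"name": "move_arm", "arguments": {
  "series": [
    [0,0,0,0,0,0,-1],
    [0,0,0,0,0,0,-1],
    [0,0,0,0,0,0,-1]
  ],
  "squeeze": 15
}}

```text
t: 20.0
tool_pos: [0.5633, -0.0647, 0.0996]
orientation: [1.933, 2.476, 0.0]
force: [0.3, 0.8, 0.7]
opening: 0.0443
```

{"name": "move_arm", "arguments": {
  "series": [
    [0,0,0,0,0,0,-1],
    [0,0,0,0,0,0,-1],
    [0,0,0,0,0,0,-1]
  ],
  "squeeze": 45
}}

```text
t: 20.3
tool_pos: [0.5633, -0.0647, 0.0996]
orientation: [1.933, 2.476, 0.0]
force: [1.0, 0.1, 1.1]
opening: 0.044
```

```bash
python3 g.py .5630 -.0637 .098 14
```

```text
t 20.3 pos [ 0.5633 -0.0647  0.0996] jaw 14.1 open 44.0 F [1.0137 0.1382 1.0837] q [-0.2048  0.1296  1.7114  0.0001  1.3002 -0.45  ]
shift shares [ 0.0103 -0.0008  0.0155] turn shares [0.0001 0.     0.0003]
```

{"name": "move_arm", "arguments": {
  "series": [
    [0,0,-0.03,0,0,0,-1],
    [0,0,-0.08,0,0,0,-1],
    [0,0,-0.2,0,0,0,-1],
    [0,0,-0.4,0,0,0,-1],
    [0.2,-0.08,-0.5,0,0,0,-1],
    [0.5,-0.2,-0.5,0,0,-0.03,-1],
    [0.8,-0.33,-0.5,0,0,-0.07,-1],
    [1,-0.4,-0.5,0,0,-0.11,-1]
  ]
}}

```text
t: 21.1
tool_pos: [0.4988, 0.0239, 0.1502]
orientation: [-1.471, -2.776, -0.0]
force: [0.0, 0.7, -4.4]
opening: 0.0438
```

```bash
python3 g.py .413 .22 .15 85;  python3 snap.py c2s scene 200 100 340 240 4
```

```text
t 21.1 pos [0.4988 0.0239 0.1502] jaw 34.2 open 43.8 F [ 0.023   0.6577 -4.4119] q [-0.0551 -0.1009  1.848   0.0004  1.3948 -0.6514]
shift shares [2.1042 0.3909 0.0027] turn shares [ 0.0001 -0.0001 -0.2824]
```

View pics/c2s.png

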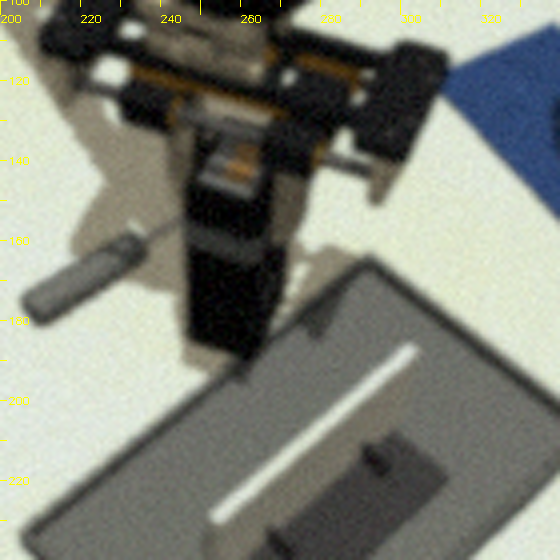

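{"name": "move_arm", "arguments": {
  "series": [
    [0.35,0.07,0,0,0,-0.03,-1],
    [0.7,0.13,0,0,0,-0.07,-1],
    [1,0.18,0,0,0,-0.11,-1],
    [1,0.18,0,0,0,-0.14,-1]
  ]
}}

```text
t: 21.55
tool_pos: [0.4579, 0.1185, 0.1501]
orientation: [-0.827, -3.03, -0.002]
force: [1.0, -1.1, -4.2]
opening: 0.0436
```

```bash
python3 g.py .413 .22 .15 85
```

```text
t 21.55 pos [0.4579 0.1185 0.1501] jaw 59.5 open 43.6 F [ 1.0395 -1.05   -4.2433] q [ 0.1437 -0.1767  1.9166  0.0014  1.4018 -0.8946]
shift shares [0.9024 0.6459 0.0027] turn shares [ 0.0004 -0.0003 -0.1418]
```

{"name": "move_arm", "arguments": {
  "series": [
    [0.3,0.22,0,0,0,-0.03,-1],
    [0.6,0.44,0,0,0,-0.07,-1],
    [0.9,0.65,0,0,0,-0.11,-1],
    [0.9,0.65,0,0,0,-0.142,-1],
    [0.9,0.65,0,0,0,-0.142,-1]
  ]
}}

```text
t: 22.05
tool_pos: [0.4153, 0.2185, 0.1502]
orientation: [0.142, 3.138, 0.0]
force: [-0.4, -0.3, -5.2]
opening: 0.044
```

```bash
python3 g.py .413 .343 .11 85
```

```text
t 22.05 pos [0.4153 0.2185 0.1502] jaw 84.8 open 44.0 F [-0.399  -0.3166 -5.1907] q [ 0.3752 -0.1882  1.9267 -0.0002  1.4026 -1.1049]
shift shares [0.1359 1.2375 0.4015] turn shares [ 0.      0.0002 -0.0011]
```

{"name": "move_arm", "arguments": {
  "series": [
    [0.05,0.35,0,0,0,0,-1],
    [0.1,0.7,0,0,0,0,-1],
    [0.13,1,0,0,0,0,-1]
  ]
}}

```text
t: 22.35
tool_pos: [0.4126, 0.3192, 0.1501]
orientation: [0.156, 3.137, 0.001]
force: [0.4, -0.1, -4.1]
opening: 0.044
```

{"name": "move_arm", "arguments": {
  "series": [
    [0,0.23,0,0,0,0,-1],
    [0,0.23,0.1,0,0,0,-1],
    [0,0.23,0.25,0,0,0,-1],
    [0,0.23,0.38,0,0,0,-1],
    [0,0.23,0.38,0,0,0,-1],
    [0,0.23,0.38,0,0,0,-1]
  ]
}}

```text
t: 22.95
tool_pos: [0.4138, 0.3402, 0.1106]
orientation: [-0.15, -3.137, 0.002]
force: [-0.1, 0.7, -4.4]
opening: 0.0436
```

```bash
python3 g.py .413 .343 .0986 85;  python3 snap.py c3s scene 290 70 420 190 5
```

```text
t 22.95 pos [0.4138 0.3402 0.1106] jaw 84.5 open 43.6 F [-0.1229  0.7455 -4.3781] q [ 0.5924  0.0377  1.7875 -0.0001  1.3183 -0.8827]
shift shares [0.0109 0.0272 0.1199] turn shares [-0.0004 -0.0004 -0.0027]
```

View pics/c3s.png

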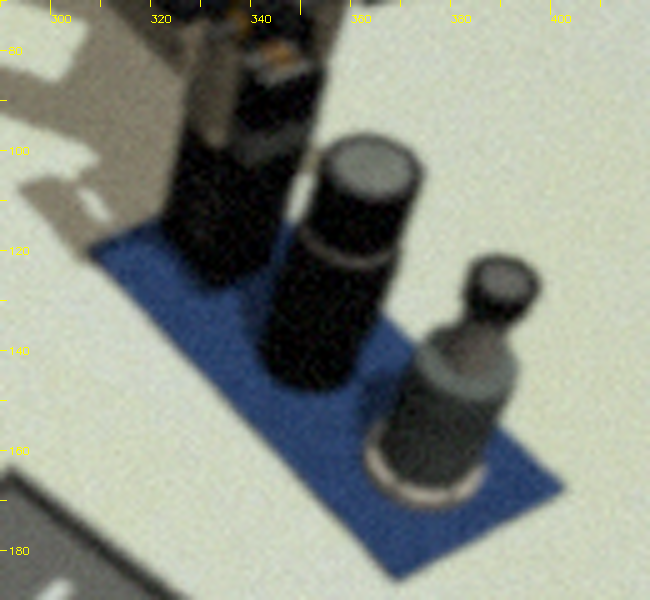

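{"name": "move_arm", "arguments": {
  "series": [
    [0,0,0.03,0,0,0,-1],
    [0,0,0.06,0,0,0,-1],
    [0,0,0.09,0,0,0,-1],
    [0,0,0.11,0,0,0,-1],
    [0,0,0.11,0,0,0,-1],
    [0,0,0.11,0,0,0,-1]
  ]
}}

```text
t: 23.6
tool_pos: [0.4141, 0.3414, 0.1004]
orientation: [-0.148, -3.138, 0.0]
force: [-0.4, 0.5, -5.1]
opening: 0.0443
```

{"name": "move_arm", "arguments": {
  "series": [
    [0,0,0.01,0,0,0,-1],
    [0,0,0.02,0,0,0,-1],
    [0,0,0.025,0,0,0,-1],
    [0,0,0.025,0,0,0,-1]
  ]
}}

```text
t: 24.0
tool_pos: [0.4144, 0.3415, 0.0986]
orientation: [0.148, 3.138, 0.0]
force: [-0.6, -2.1, 0.9]
opening: 0.0437
```

Contact (load gone from −5 N to +1 N). Release.

{"name": "move_arm", "arguments": {
  "series": [
    [0,0,0,0,0,0,0.2],
    [0,0,0,0,0,0,0.5],
    [0,0,0,0,0,0,0.5],
    [0,0,0,0,0,0,0.5],
    [0,0,0,0,0,0,0.5]
  ]
}}

```text
t: 24.5
tool_pos: [0.4142, 0.3415, 0.098]
orientation: [0.148, 3.138, 0.0]
force: [0.1, 0.0, -0.5]
opening: 0.0692
```

{"name": "move_arm", "arguments": {
  "series": [
    [0,0,-0.3,0,0,0,0.5],
    [0,0,-0.6,0,0,0,0.3],
    [0,0,-0.9,0,0,0.03,0],
    [0,-0.3,-1,0,0,0.07,0],
    [0,-0.7,-1,0,0,0.11,0],
    [0,-1,-1,0,0,0.15,0],
    [0,-1,-1,0,0,0.19,0]
  ]
}}

```text
t: 25.2
tool_pos: [0.4047, 0.2392, 0.1981]
orientation: [1.075, 2.951, -0.001]
force: [0.3, 0.5, -0.4]
opening: 0.0465
```

```bash
python3 g.py .602 .006 .12 11.2;  python3 snap.py c4s scene 290 70 420 190 5; python3 snap.py c4t top 185 125 325 230 5
```

```text
t 25.2 pos [0.4047 0.2392 0.1981] jaw 50.0 open 46.5 F [ 0.25    0.5015 -0.3873] q [ 0.4254 -0.2182  1.864  -0.001   1.4957 -0.4469]
shift shares [-3.0092 -0.5168  0.7841] turn shares [-0.      0.0003  0.2154]
```

View pics/c4s.png

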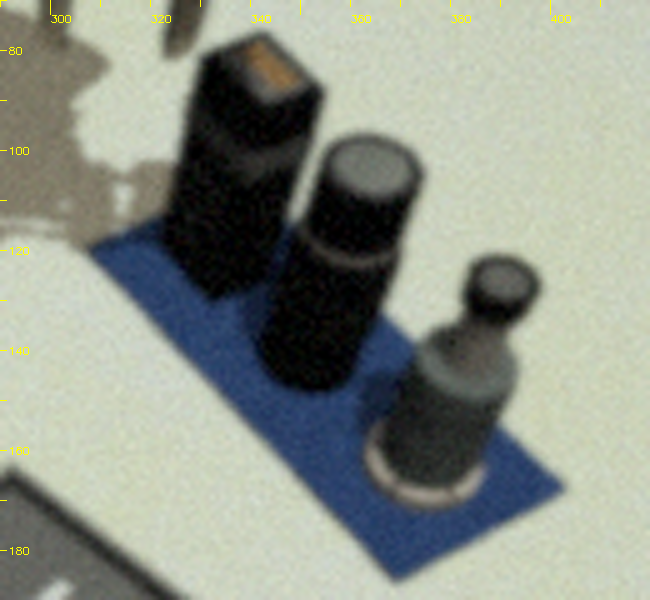

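View pics/c4t.png

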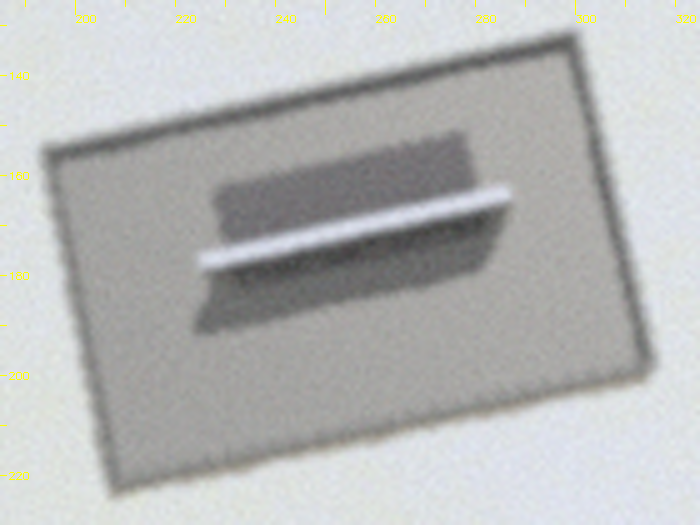

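Run:
```python
exec(open('m1.py').read().split("tray=")[0])
a=T(215,187,.013);b=T(466,132,.013);print(a,b,np.linalg.norm(a-b),np.degrees(np.arctan2(-(a-b)[0],(a-b)[1])),(a+b)/2)
y=np.radians(11.2);n=np.array([np.cos(y),np.sin(y),0]);m=np.array([.6028,.0059,.085]);print("behind",((a+b)/2-m)@n,"lateral",((a+b)/2-m)@[-np.sin(y),np.cos(y),0])
```

```text
[0.638  0.0837 0.013 ] [ 0.6636 -0.0533  0.013 ] 0.13939730112407336 10.57459070289822 [0.6508 0.0152 0.013 ]
behind 0.0488733032475023 lateral -0.00020152146402398728
```

{"name": "move_arm", "arguments": {
  "series": [
    [-0.4,-0.07,0,0,0,0.04,0],
    [-0.8,-0.14,0,0,0,0.08,0],
    [-1,-0.18,0,0,0,0.12,0],
    [-1,-0.18,0,0,0,0.16,0],
    [-1,-0.18,0,0,0,0.2,0],
    [-1,-0.18,0,0,0,0.215,0]
  ]
}}

```text
t: 25.9
tool_pos: [0.4706, 0.1646, 0.1977]
orientation: [-1.983, -2.436, 0.0]
force: [0.9, 0.1, 0.9]
opening: 0.0464
```

```bash
python3 g.py .603 .006 .12 11.2
```

```text
t 25.9 pos [0.4706 0.1646 0.1977] jaw 11.7 open 46.4 F [0.8865 0.1364 0.9088] q [ 0.2334 -0.136   1.7923  0.0002  1.4857  0.0293]
shift shares [-1.8213  0.9755  0.7763] turn shares [-0.0001 -0.0001  0.0027]
```

{"name": "move_arm", "arguments": {
  "series": [
    [-0.35,0.2,0,0,0,0,0],
    [-0.7,0.4,0,0,0,0,0],
    [-0.95,0.6,0.1,0,0,0,0],
    [-0.95,0.8,0.2,0,0,0.002,0],
    [-0.95,0.98,0.3,0,0,0.003,0],
    [-0.95,0.98,0.3,0,0,0.003,0]
  ]
}}

```text
t: 26.5
tool_pos: [0.586, 0.0915, 0.1655]
orientation: [-1.989, -2.429, 0.003]
force: [-0.6, 0.1, -0.9]
opening: 0.047
```

```bash
python3 g.py .603 .006 .12 11.1
```

```text
t 26.5 pos [0.586  0.0915 0.1655] jaw 11.4 open 47.0 F [-0.637   0.0833 -0.9148] q [ 0.0684  0.1445  1.5703  0.0002  1.4298 -0.1304]
shift shares [-0.8723 -0.0004  0.4547] turn shares [-0.0009 -0.0002  0.0016]
```

{"name": "move_arm", "arguments": {
  "series": [
    [-0.35,0,0,0,0,0,0],
    [-0.7,0,0.1,0,0,0,0],
    [-0.87,0,0.3,0,0,0.002,0],
    [-0.87,0,0.42,0,0,0.002,0],
    [-0.87,0,0.42,0,0,0.002,0],
    [-0.87,0,0.42,0,0,0.002,0]
  ]
}}

```text
t: 27.1
tool_pos: [0.6021, 0.007, 0.1262]
orientation: [-1.999, -2.422, -0.0]
force: [-0.2, 0.1, 0.4]
opening: 0.0464
```

```bash
python3 g.py .603 .006 .045 11.1;  python3 snap.py d1s scene 210 120 330 240 5
```

```text
t 27.1 pos [0.6021 0.007  0.1262] jaw 10.9 open 46.4 F [-0.1593  0.1046  0.3937] q [-0.0738  0.1964  1.586   0.0004  1.3597 -0.2646]
shift shares [-0.0119  0.0073  0.8121] turn shares [-0.0001 -0.0002 -0.0009]
```

View pics/d1s.png

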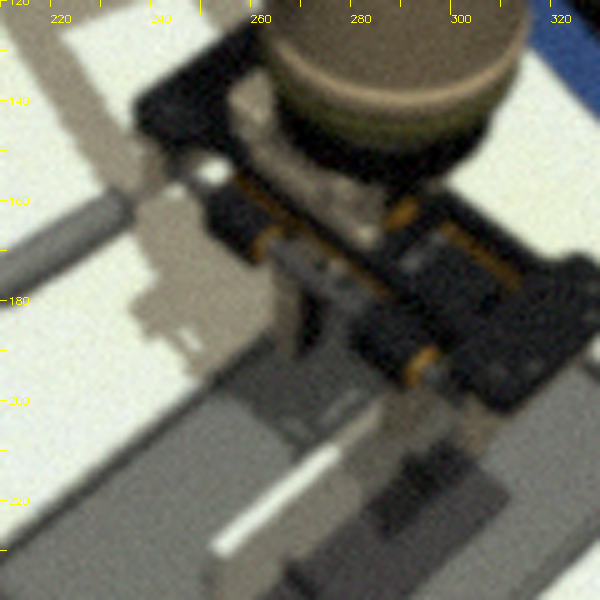

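{"name": "move_arm", "arguments": {
  "series": [
    [-0.01,0.007,0.25,0,0,0,0],
    [-0.01,0.007,0.5,0,0,0,0],
    [-0.01,0.007,0.72,0,0,0,0],
    [-0.01,0.007,0.77,0,0,0,0],
    [-0.01,0.007,0.77,0,0,0,0],
    [-0.01,0.007,0.77,0,0,0,0]
  ]
}}

```text
t: 27.75
tool_pos: [0.6045, 0.0053, 0.0508]
orientation: [2.0, 2.42, 0.002]
force: [-0.1, -0.2, 1.2]
opening: 0.0463
```

```bash
python3 g.py .603 .006 .047 11.1;  python3 snap.py d2s scene 210 120 330 240 5
```

```text
t 27.75 pos [0.6045 0.0053 0.0508] jaw 10.9 open 46.3 F [-0.1007 -0.2453  1.1874] q [-0.0761  0.2781  1.6369  0.0001  1.2242 -0.2656]
shift shares [ 0.0101 -0.0138  0.0381] turn shares [ 0.0007  0.0002 -0.0014]
```

View pics/d2s.png

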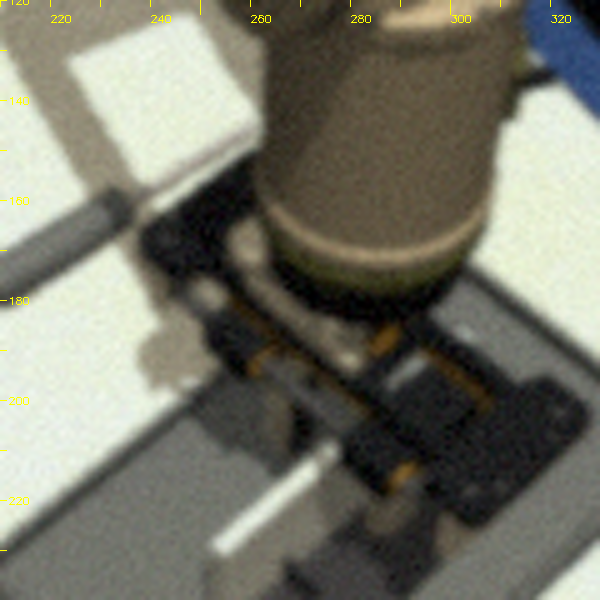

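{"name": "move_arm", "arguments": {
  "series": [
    [0.008,-0.014,0.02,0,0,0,0],
    [0.008,-0.014,0.02,0,0,0,-1],
    [0.008,-0.014,0.02,0,0,0,-1],
    [0.008,-0.014,0.02,0,0,0,-1],
    [0.008,-0.014,0.02,0,0,0,-1],
    [0.008,-0.014,0.02,0,0,0,-1],
    [0.008,-0.014,0.02,0,0,0,-1],
    [0.008,-0.014,0.02,0,0,0,-1]
  ],
  "squeeze": 10
}}

```text
t: 28.6
tool_pos: [0.602, 0.0054, 0.047]
orientation: [2.002, 2.421, 0.0]
force: [1.0, 0.4, 0.3]
opening: 0.0082
```

{"name": "move_arm", "arguments": {
  "series": [
    [0,0,0,0,0,0,-1],
    [0,0,0,0,0,0,-1],
    [0,0,0,0,0,0,-1]
  ],
  "squeeze": 50
}}

```text
t: 28.9
tool_pos: [0.6021, 0.0054, 0.0471]
orientation: [2.002, 2.421, 0.0]
force: [1.0, 1.1, 0.1]
opening: 0.0081
```

{"name": "move_arm", "arguments": {
  "series": [
    [0,0,-0.03,0,0,0,-1],
    [0,0,-0.08,0,0,0,-1],
    [0,0,-0.18,0,0,0,-1],
    [0,0,-0.35,0,0,0,-1],
    [0,0,-0.5,0,0,0,-1],
    [0,0,-0.5,0,0,0,-1]
  ]
}}

```text
t: 29.5
tool_pos: [0.6041, 0.0053, 0.1006]
orientation: [1.999, 2.417, 0.005]
force: [0.3, 0.1, -4.0]
opening: 0.0078
```

```bash
python3 g.py .5085 -.3222 .1 1.3;  python3 snap.py d3s scene 210 100 330 240 4
```

```text
t 29.5 pos [0.6041 0.0053 0.1006] jaw 10.8 open 7.8 F [ 0.3446  0.1272 -4.0292] q [-0.0761  0.2193  1.6086  0.      1.3082 -0.2648]
shift shares [-3.0374 -1.5529  0.0022] turn shares [0.0017 0.0003 0.0528]
```

View pics/d3s.png

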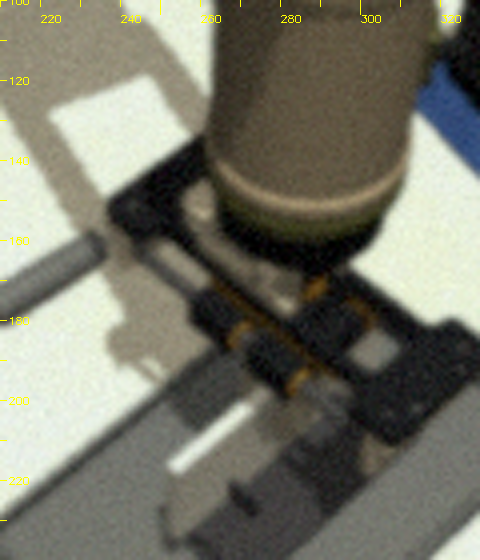

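{"name": "move_arm", "arguments": {
  "series": [
    [-0.25,-0.12,0,0,0,0,-1],
    [-0.6,-0.3,0,0,0,0,-1],
    [-0.98,-0.5,0,0,0,0,-1]
  ]
}}

```text
t: 29.85
tool_pos: [0.5703, -0.1004, 0.096]
orientation: [-1.999, -2.422, 0.001]
force: [0.0, -0.5, -5.2]
opening: 0.0079
```

{"name": "move_arm", "arguments": {
  "series": [
    [-0.35,-0.18,0,0,0,0.01,-1],
    [-0.7,-0.36,0,0,0,0.03,-1],
    [-0.98,-0.5,0,0,0,0.053,-1],
    [-0.98,-0.5,0,0,0,0.053,-1]
  ]
}}

```text
t: 30.25
tool_pos: [0.5387, -0.2095, 0.0962]
orientation: [-2.203, -2.239, 0.003]
force: [-0.0, 0.6, -2.8]
opening: 0.0078
```

```bash
python3 g.py .5085 -.3222 .07 1.3
```

```text
t 30.25 pos [ 0.5387 -0.2095  0.0962] jaw 0.9 open 7.8 F [-0.0388  0.6123 -2.8038] q [-0.4587  0.1627  1.6814 -0.0016  1.2982 -0.4742]
shift shares [-1.1215 -0.3191  0.2634] turn shares [-0.0004  0.0003 -0.0021]
```

{"name": "move_arm", "arguments": {
  "series": [
    [-0.35,-0.1,0,0,0,0,-1],
    [-0.7,-0.2,0,0,0,0,-1],
    [-0.98,-0.3,0,0,0,0,-1],
    [-0.98,-0.3,0,0,0,0,-1],
    [-0.98,-0.3,0,0,0,0,-1]
  ]
}}

```text
t: 30.75
tool_pos: [0.5121, -0.3042, 0.0961]
orientation: [-2.197, -2.244, -0.0]
force: [-0.2, -0.3, -3.9]
opening: 0.0076
```

```bash
python3 g.py .5085 -.3222 .07 1.3
```

```text
t 30.75 pos [ 0.5121 -0.3042  0.0961] jaw 1.2 open 7.6 F [-0.2482 -0.3469 -3.865 ] q [-0.6224  0.2087  1.6294  0.0005  1.3048 -0.6438]
shift shares [-0.1793 -0.0398  0.2612] turn shares [-0.0003 -0.0004 -0.0004]
```

{"name": "move_arm", "arguments": {
  "series": [
    [-0.16,-0.03,0,0,0,0,-1],
    [-0.16,-0.03,0.15,0,0,0,-1],
    [-0.16,-0.03,0.3,0,0,0,-1],
    [-0.16,-0.03,0.3,0,0,0,-1],
    [-0.16,-0.03,0.3,0,0,0,-1],
    [-0.16,-0.03,0.3,0,0,0,-1]
  ]
}}

```text
t: 31.35
tool_pos: [0.5101, -0.3203, 0.067]
orientation: [2.196, 2.246, 0.0]
force: [0.3, 0.1, -3.8]
opening: 0.0074
```

```bash
python3 g.py .5085 -.3222 .0465 1.3; python3 snap.py d4s scene 75 190 205 310 6;python3 snap.py d4t top 335 160 425 240 7
```

```text
t 31.35 pos [ 0.5101 -0.3203  0.067 ] jaw 1.3 open 7.4 F [ 0.2916  0.1208 -3.7909] q [-0.6457  0.2557  1.6314  0.      1.2544 -0.6684]
shift shares [-0.0189 -0.0168  0.2055] turn shares [ 0.  0. -0.]
```

View pics/d4s.png

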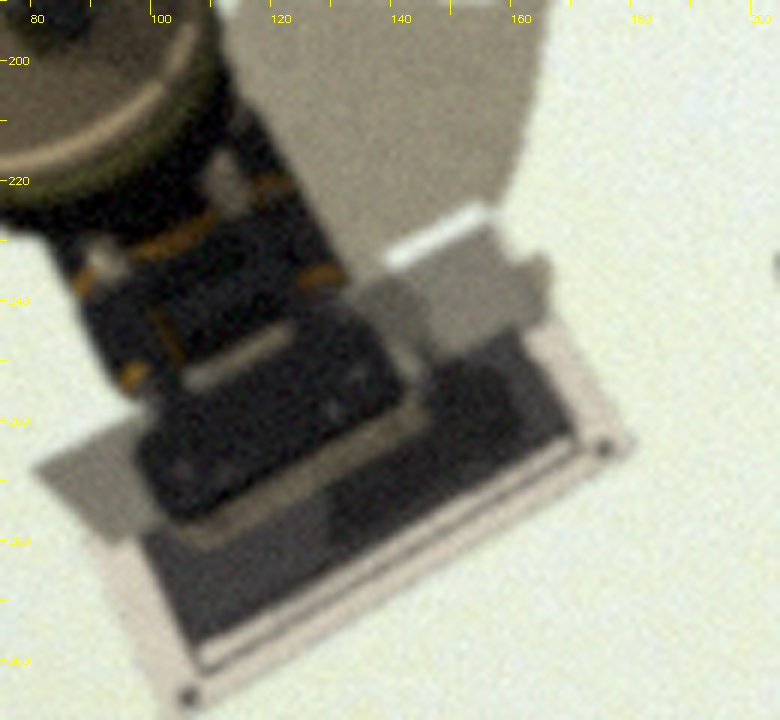

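View pics/d4t.png

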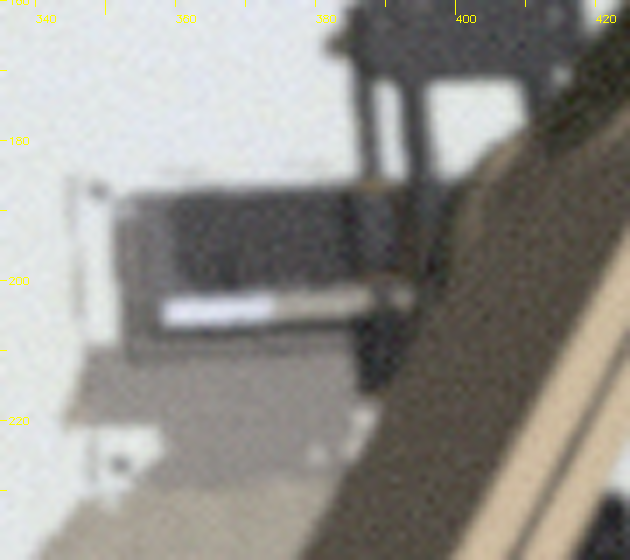

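{"name": "move_arm", "arguments": {
  "series": [
    [-0.019,-0.022,0.05,0,0,0,-1],
    [-0.019,-0.022,0.1,0,0,0,-1],
    [-0.019,-0.022,0.15,0,0,0,-1],
    [-0.019,-0.022,0.18,0,0,0,-1],
    [-0.019,-0.022,0.18,0,0,0,-1]
  ]
}}

```text
t: 31.95
tool_pos: [0.5072, -0.3221, 0.048]
orientation: [-2.196, -2.245, 0.0]
force: [0.1, 0.8, -3.7]
opening: 0.0081
```

```bash
python3 g.py .508 -.3223 .0465 1.3; python3 snap.py d5s scene 85 200 195 310 7;python3 snap.py d5t top 335 160 425 240 7
```

```text
t 31.95 pos [ 0.5072 -0.3221  0.048 ] jaw 1.3 open 8.1 F [ 0.1462  0.7978 -3.6692] q [-0.6512  0.276   1.6451 -0.      1.2219 -0.6732]
shift shares [-0.0017  0.0082  0.0146] turn shares [-0.0004 -0.0003 -0.0002]
```

View pics/d5s.png

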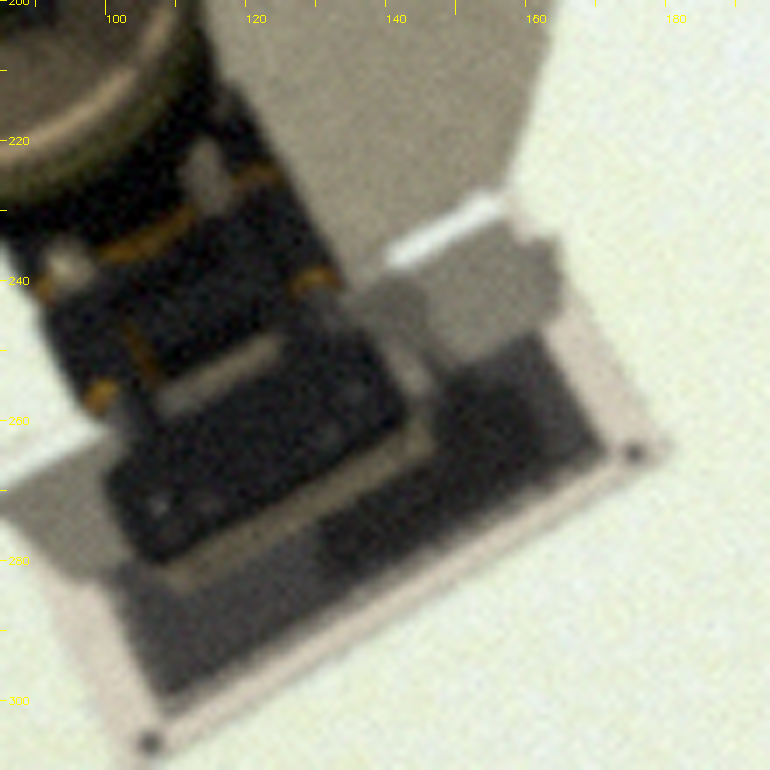

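View pics/d5t.png

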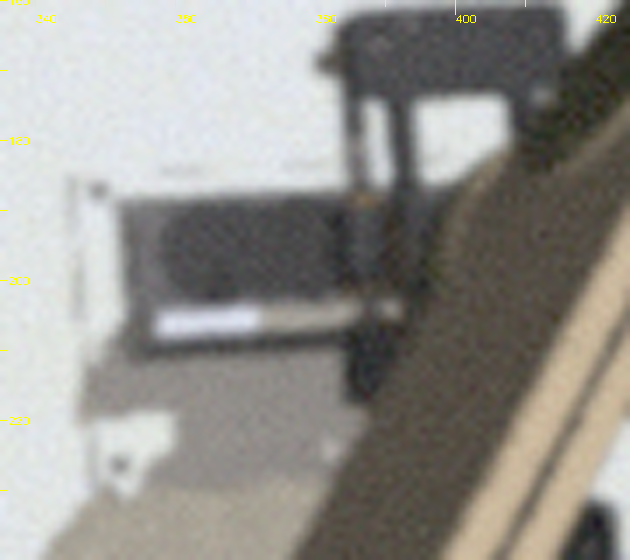

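Run:
```python
import ov
from ov import *
old=ov.model
def model(n):
    if n=="tg2": return [rect(-.004,.004,-.08,.08,.08),rect(-.007,.046,-.07,.07,.008),rect(-.007,.046,-.07,.07,0)]
    return old(n)
ov.model=model
P=[("tg2",(.508,-.3221,.006),1.3),("pad",(.508,-.3225,.004),1.3)]
overlay("top","pics/raw_d5t.png",P,335,160,425,240,7,"pics/ovd5t.png")
CAM["scene"][0][0,2]+=1.0;CAM["scene"][0][1,2]+=.6
overlay("scene","pics/raw_d5s.png",P,85,200,195,310,7,"pics/ovd5s.png")
```

```text
(no output)
```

View pics/ovd5s.png

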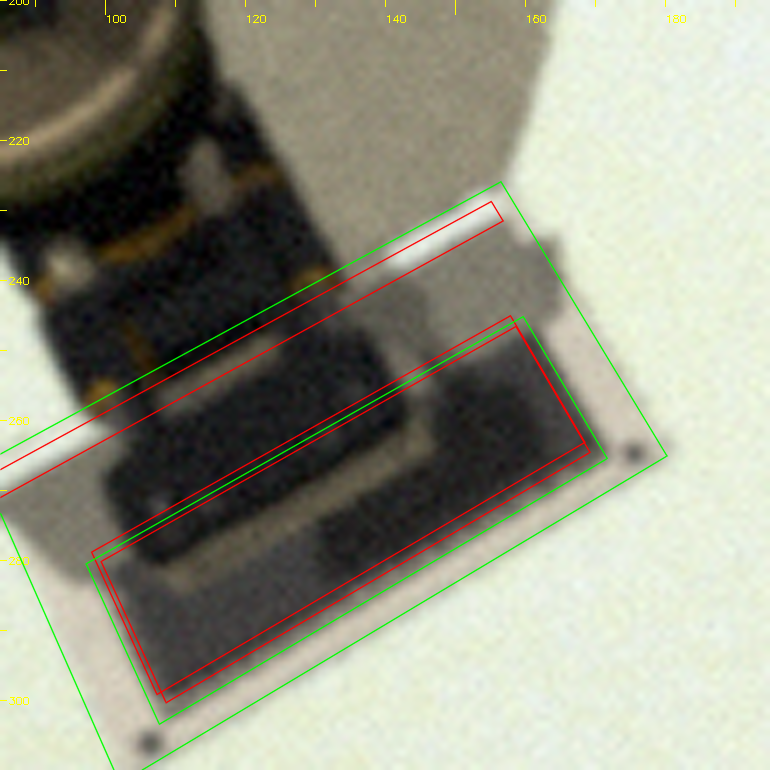

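View pics/ovd5t.png

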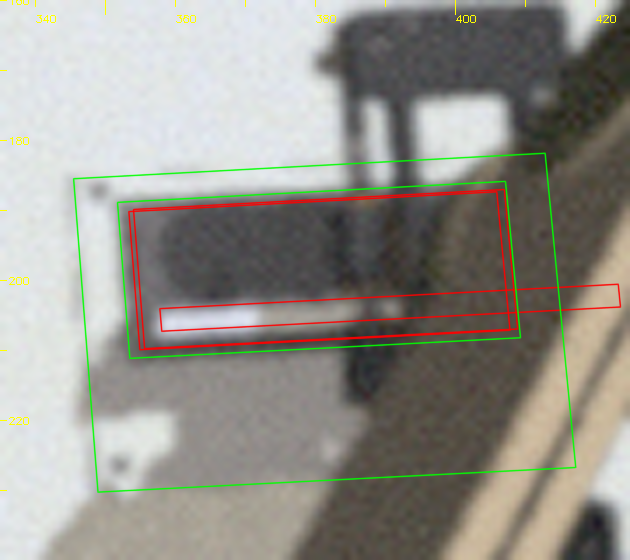

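{"name": "move_arm", "arguments": {
  "series": [
    [-0.012,0.007,0,0,0,0,-1],
    [-0.012,0.007,0.01,0,0,0,-1],
    [-0.012,0.007,0.02,0,0,0,-1],
    [-0.012,0.007,0.02,0,0,0,-1]
  ]
}}

```text
t: 32.45
tool_pos: [0.5084, -0.3236, 0.0468]
orientation: [-2.196, -2.246, 0.0]
force: [-0.3, 0.5, -3.4]
opening: 0.0079
```

{"name": "move_arm", "arguments": {
  "series": [
    [0,0,0.008,0,0,0,-1],
    [0,0,0.015,0,0,0,-1],
    [0,0,0.015,0,0,0,-1]
  ]
}}

```text
t: 32.75
tool_pos: [0.5086, -0.3238, 0.046]
orientation: [2.197, 2.246, -0.0]
force: [-2.8, 1.8, 3.0]
opening: 0.0079
```

{"name": "move_arm", "arguments": {
  "series": [
    [0,0,0,0,0,0,-0.6],
    [0,0,0,0,0,0,-0.2],
    [0,0,0,0,0,0,0],
    [0,0,0,0,0,0,0],
    [0,0,0,0,0,0,0],
    [0,0,0,0,0,0,0]
  ]
}}

```text
t: 33.35
tool_pos: [0.5085, -0.3237, 0.0454]
orientation: [2.197, 2.246, 0.0]
force: [0.3, 0.6, 0.4]
opening: 0.0455
```

{"name": "move_arm", "arguments": {
  "series": [
    [0,0,-0.3,0,0,0,0],
    [0,0,-0.6,0,0,0,0],
    [0,0,-1,0,0,0,0],
    [0.2,0,-1,0,0,0,0.5],
    [0.6,0,-1,0,0,0,1],
    [1,0,-1,0,0,0,1]
  ]
}}

```text
t: 33.95
tool_pos: [0.5063, -0.2233, 0.1459]
orientation: [2.198, 2.243, 0.001]
force: [0.5, -0.6, 0.4]
opening: 0.0662
```

```bash
python3 g.py .502 .3389 .17 85; python3 snap.py d6s scene 85 200 195 310 7;python3 snap.py d6t top 335 160 425 240 7
python3 - <<'E'
import ov
from ov import *
old=ov.model
def model(n):
    if n=="tg2": return [rect(-.004,.004,-.08,.08,.08),rect(-.007,.046,-.07,.07,.008),rect(-.007,.046,-.07,.07,0)]
    return old(n)
ov.model=model
P=[("tg2",(.508,-.3225,.004),1.3),("pad",(.508,-.3225,.004),1.3)]
overlay("top","pics/raw_d6t.png",P,335,160,425,240,7,"pics/ovd6t.png")
E
```

```text
t 33.95 pos [ 0.5063 -0.2233  0.1459] jaw 1.2 open 66.2 F [ 0.5156 -0.6152  0.4388] q [-0.5081  0.0494  1.7084  0.0001  1.3828 -0.5286]
shift shares [ 5.6213  0.0729 -0.2435] turn shares [ 0.0001  0.0003 -0.4657]
```

View pics/d6s.png

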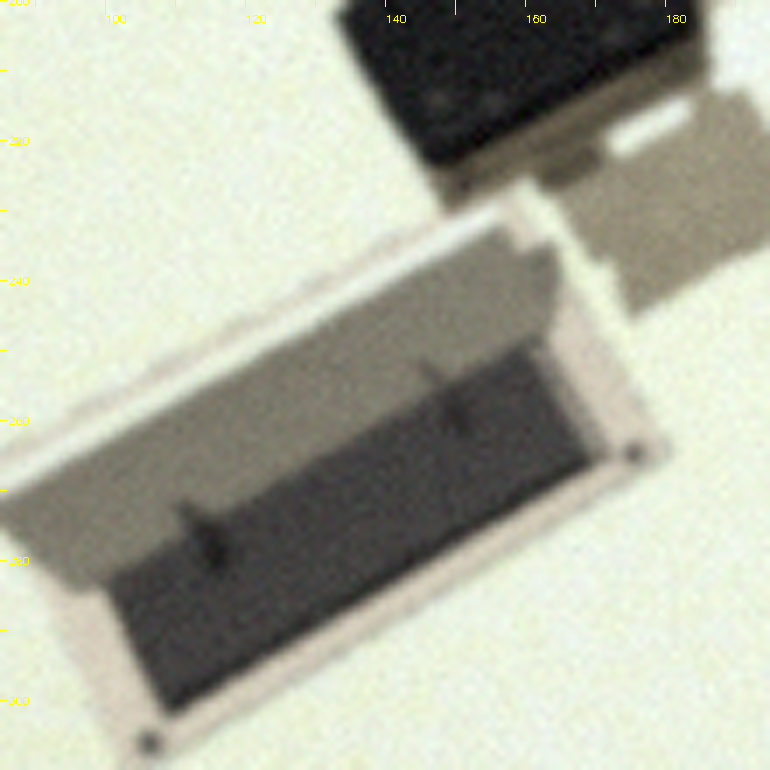

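View pics/d6t.png

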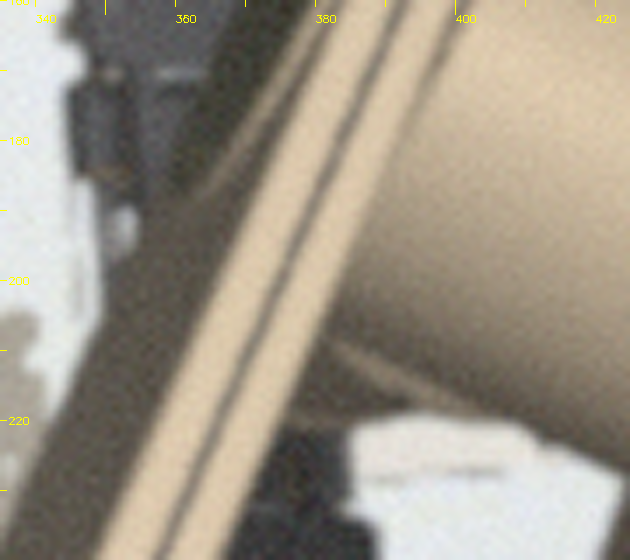

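View pics/ovd6t.png

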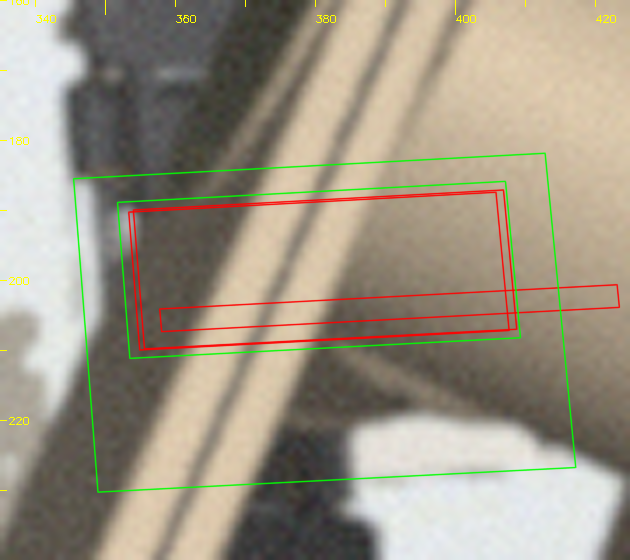

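{"name": "move_arm", "arguments": {
  "series": [
    [0.3,0,-0.15,0,0,0,1],
    [0.65,0,-0.3,0,0,0,1],
    [1,0,-0.3,0,0,0,1]
  ]
}}

```text
t: 34.35
tool_pos: [0.5053, -0.1237, 0.178]
orientation: [2.195, 2.242, 0.003]
force: [0.2, -0.2, 0.4]
opening: 0.0924
```

{"name": "move_arm", "arguments": {
  "series": [
    [0.4,0,0,0,0,0,1],
    [0.8,0,0,0,0,0,1],
    [1,0,0,0,0,0,1]
  ]
}}

```text
t: 34.65
tool_pos: [0.5017, -0.0214, 0.1756]
orientation: [-2.195, -2.248, -0.001]
force: [-0.1, -0.5, -0.0]
opening: 0.093
```

```bash
python3 snap.py d7t top 335 160 425 240 7; python3 snap.py d7s scene 85 200 195 310 7
cat > ovt.py <<'E'
import ov,sys
from ov import *
old=ov.model
def model(n):
    if n=="tg2": return [rect(-.004,.004,-.08,.08,.08),rect(-.007,.046,-.07,.07,.008)]
    if n=="pad2": return [rect(-.01,.05,-.074,.074,0)]
    return old(n)
ov.model=model
x,y,w=map(float,sys.argv[3:6])
P=[("tg2",(x,y,.004),w),("pad2",(.508,-.3225,.004),1.3)]
if sys.argv[1]=="top": overlay("top",f"pics/raw_{sys.argv[2]}.png",P,335,160,425,240,7,f"pics/ov{sys.argv[2]}.png")
else:
  CAM["scene"][0][0,2]+=1.0;CAM["scene"][0][1,2]+=.6
  overlay("scene",f"pics/raw_{sys.argv[2]}.png",P,85,200,195,310,7,f"pics/ov{sys.argv[2]}.png")
E
python3 ovt.py top d7t .508 -.3225 1.3;python3 ovt.py scene d7s .508 -.3225 1.3
```

```text
(no output)
```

View pics/d7t.png

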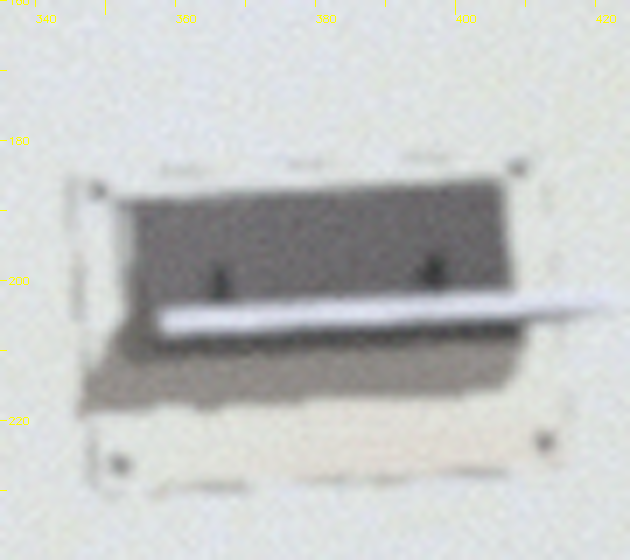

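View pics/ovd7t.png

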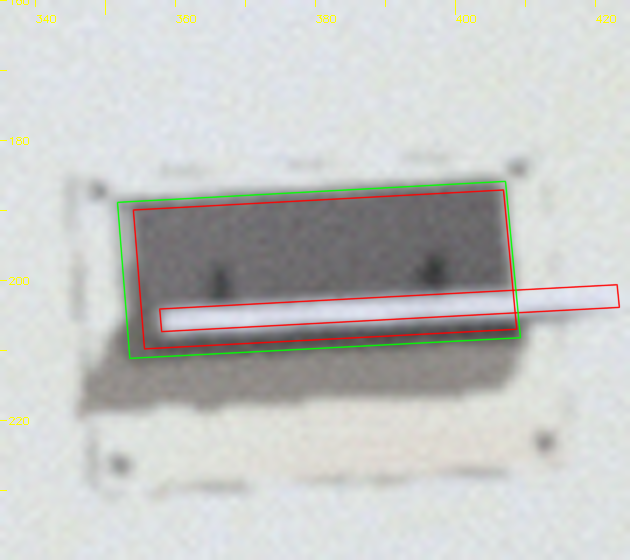

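View pics/ovd7s.png

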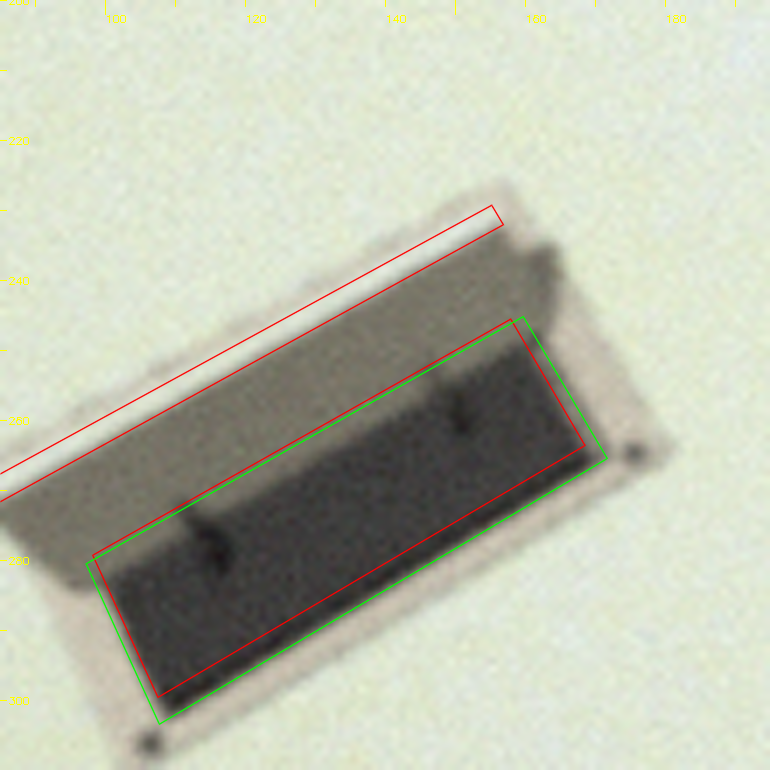

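{"name": "move_arm", "arguments": {
  "series": [
    [0.45,0,-0.05,0,0,-0.04,1],
    [0.9,0,-0.05,0,0,-0.08,1],
    [1,0,-0.05,0,0,-0.12,1],
    [1,0,-0.05,0,0,-0.16,1],
    [1,0,-0.05,0,0,-0.2,1],
    [1,0,-0.05,0,0,-0.24,1]
  ]
}}

```text
t: 35.35
tool_pos: [0.5, 0.0752, 0.1804]
orientation: [1.208, 2.899, -0.001]
force: [-0.1, -0.1, 0.5]
opening: 0.0927
```

```bash
python3 g.py .502 .3389 .175 84.6
```

```text
t 35.35 pos [0.5    0.0752 0.1804] jaw 44.7 open 92.7 F [-0.1339 -0.1045  0.4946] q [ 0.0482 -0.106   1.7965 -0.0006  1.451  -0.7327]
shift shares [1.8591 1.8707 0.0528] turn shares [-0.0001  0.0001 -0.2214]
```

{"name": "move_arm", "arguments": {
  "series": [
    [0.3,0.3,0,0,0,-0.04,1],
    [0.6,0.6,0,0,0,-0.08,1],
    [0.95,0.95,0,0,0,-0.12,1],
    [0.95,0.95,0,0,0,-0.16,1],
    [0.95,0.95,0,0,0,-0.2,1],
    [0.95,0.95,0,0,0,-0.221,1]
  ]
}}

```text
t: 35.95
tool_pos: [0.5014, 0.21, 0.1803]
orientation: [0.149, 3.138, -0.001]
force: [-0.4, -0.3, 0.7]
opening: 0.093
```

```bash
python3 g.py .502 .3389 .175 84.6
```

```text
t 35.95 pos [0.5014 0.21   0.1803] jaw 84.6 open 93.0 F [-0.3763 -0.2803  0.7442] q [ 0.3026 -0.0007  1.6953 -0.0006  1.4471 -1.173 ]
shift shares [0.1169 1.2841 0.0519] turn shares [-0.0002  0.     -0.0003]
```

{"name": "move_arm", "arguments": {
  "series": [
    [0.04,0.35,0,0,0,0,1],
    [0.08,0.7,0,0,0,0,1],
    [0.11,1,0,0,0,0,1]
  ]
}}

```text
t: 36.25
tool_pos: [0.5009, 0.3113, 0.1805]
orientation: [0.16, 3.137, -0.0]
force: [0.4, -0.2, -0.4]
opening: 0.0929
```

{"name": "move_arm", "arguments": {
  "series": [
    [0,0.26,0,0,0,0,1],
    [0,0.26,0,0,0,0,1],
    [0,0.26,0,0,0,0,1],
    [0,0.26,0,0,0,0,1]
  ]
}}

```text
t: 36.65
tool_pos: [0.503, 0.3356, 0.1802]
orientation: [-0.159, -3.137, 0.001]
force: [-0.2, -0.3, 0.2]
opening: 0.0927
```

```bash
python3 g.py .502 .3389 .1065 84.6
```

```text
t 36.65 pos [0.503  0.3356 0.1802] jaw 84.2 open 92.7 F [-0.1771 -0.3378  0.1908] q [ 0.5039  0.1634  1.5223 -0.0006  1.4565 -0.9654]
shift shares [0.0134 0.0326 0.737 ] turn shares [-0.0002 -0.     -0.0023]
```

{"name": "move_arm", "arguments": {
  "series": [
    [0.013,0.03,0.25,0,0,0,1],
    [0.013,0.03,0.5,0,0,0,1],
    [0.013,0.03,0.7,0,0,0,1],
    [0.013,0.03,0.7,0,0,0,1],
    [0.013,0.03,0.7,0,0,0,1],
    [0.013,0.03,0.7,0,0,0,1]
  ]
}}

```text
t: 37.25
tool_pos: [0.5027, 0.3401, 0.1123]
orientation: [0.158, 3.135, 0.002]
force: [0.3, -0.3, 0.1]
opening: 0.093
```

```bash
python3 g.py .502 .3389 .1055 84.6
```

```text
t 37.25 pos [0.5027 0.3401 0.1123] jaw 84.2 open 93.0 F [ 0.2632 -0.3286  0.1337] q [ 0.5104  0.2183  1.5873 -0.0001  1.3335 -0.9593]
shift shares [ 0.0058 -0.0128  0.0681] turn shares [ 0.0004  0.0007 -0.0021]
```

{"name": "move_arm", "arguments": {
  "series": [
    [0,-0.012,0.06,0,0,0,1],
    [0,-0.012,0.06,0,0,0,-1],
    [0,-0.012,0.06,0,0,0,-1],
    [0,-0.012,0.06,0,0,0,-1],
    [0,-0.012,0.06,0,0,0,-1],
    [0,-0.012,0.06,0,0,0,-1],
    [0,-0.012,0.06,0,0,0,-1],
    [0,-0.012,0.06,0,0,0,-1]
  ],
  "squeeze": 15
}}

```text
t: 38.05
tool_pos: [0.5014, 0.3388, 0.1044]
orientation: [-0.158, -3.138, 0.0]
force: [-0.1, -0.7, 0.5]
opening: 0.051
```

{"name": "move_arm", "arguments": {
  "series": [
    [0,0,0,0,0,0,-1],
    [0,0,0,0,0,0,-1],
    [0,0,0,0,0,0,-1]
  ],
  "squeeze": 45
}}

```text
t: 38.35
tool_pos: [0.5014, 0.3389, 0.1045]
orientation: [0.158, 3.138, -0.0]
force: [-0.4, -1.4, 0.2]
opening: 0.051
```

```bash
python3 g.py .502 .3389 .1055 84.6
```

```text
t 38.35 pos [0.5014 0.3389 0.1045] jaw 84.2 open 51.0 F [-0.3888 -1.3506  0.1801] q [ 0.5097  0.2238  1.596  -0.0001  1.3218 -0.9607]
shift shares [-0.0055  0.0007 -0.0104] turn shares [-0.     0.    -0.002]
```

{"name": "move_arm", "arguments": {
  "series": [
    [0,0,-0.03,0,0,0,-1],
    [0,0,-0.08,0,0,0,-1],
    [0,0,-0.18,0,0,0,-1],
    [0,0,-0.35,0,0,0,-1],
    [0,-0.2,-0.5,0,0,0,-1],
    [0,-0.5,-0.5,0,0,0.03,-1],
    [0,-0.8,-0.5,0,0,0.07,-1],
    [0,-1,-0.5,0,0,0.11,-1]
  ]
}}

```text
t: 39.15
tool_pos: [0.4912, 0.2379, 0.1552]
orientation: [0.703, 3.061, -0.0]
force: [-0.2, 0.8, -6.1]
opening: 0.0505
```

```bash
python3 g.py .552 .0044 .155 11.4; python3 snap.py e1s scene 270 60 420 190 5
```

```text
t 39.15 pos [0.4912 0.2379 0.1552] jaw 64.1 open 50.5 F [-0.2493  0.8205 -6.1477] q [ 0.3574  0.0226  1.7184 -0.0005  1.4003 -0.762 ]
shift shares [-1.5652 -1.8362  0.0033] turn shares [0.0001 0.0002 0.293 ]
```

View pics/e1s.png

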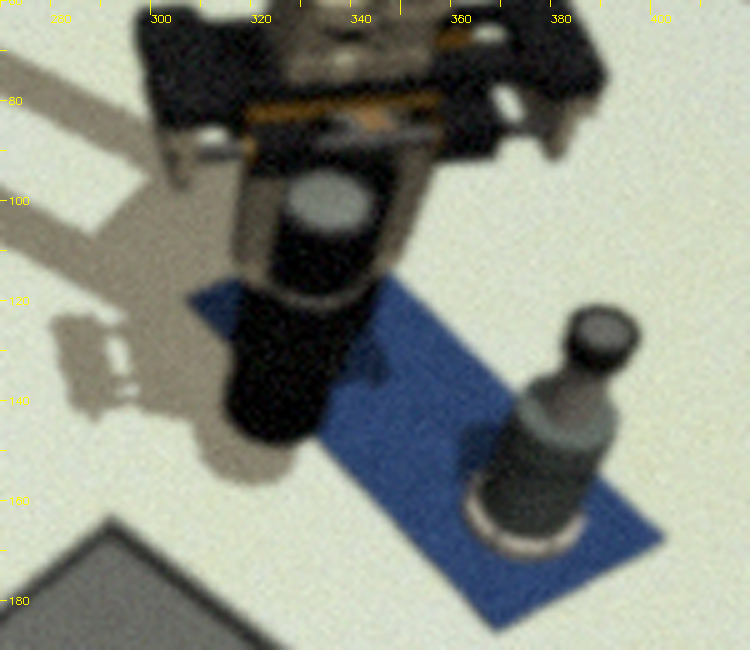

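{"name": "move_arm", "arguments": {
  "series": [
    [-0.25,-0.3,0,0,0,0.04,-1],
    [-0.5,-0.6,0,0,0,0.08,-1],
    [-0.75,-0.9,0,0,0,0.12,-1],
    [-0.78,-0.92,0,0,0,0.16,-1],
    [-0.78,-0.92,0,0,0,0.2,-1],
    [-0.78,-0.92,0,0,0,0.24,-1],
    [-0.78,-0.92,0,0,0,0.28,-1],
    [-0.78,-0.92,0,0,0,0.293,-1]
  ]
}}

```text
t: 40.0
tool_pos: [0.5223, 0.1229, 0.1551]
orientation: [1.988, 2.432, 0.001]
force: [-0.2, 0.2, -5.1]
opening: 0.051
```

```bash
python3 g.py .552 .0044 .155 11.4
```

```text
t 40.0 pos [0.5223 0.1229 0.1551] jaw 11.5 open 51.0 F [-0.245   0.1788 -5.0505] q [ 0.1355 -0.0028  1.7441  0.0001  1.3998 -0.0646]
shift shares [-1.2205  0.056   0.0013] turn shares [ 0.0002 -0.      0.0003]
```

{"name": "move_arm", "arguments": {
  "series": [
    [-0.3,0,0,0,0,0,-1],
    [-0.65,0.03,0,0,0,0,-1],
    [-1,0.05,0,0,0,0,-1]
  ]
}}

```text
t: 40.3
tool_pos: [0.5477, 0.0253, 0.1552]
orientation: [1.98, 2.438, 0.001]
force: [0.2, -0.5, -5.0]
opening: 0.0506
```

{"name": "move_arm", "arguments": {
  "series": [
    [-0.22,0,0,0,0,0,-1],
    [-0.22,0,0.1,0,0,0,-1],
    [-0.22,0,0.25,0,0,0,-1],
    [-0.22,0,0.37,0,0,0,-1],
    [-0.22,0,0.37,0,0,0,-1],
    [-0.22,0,0.37,0,0,0,-1]
  ]
}}

```text
t: 40.9
tool_pos: [0.551, 0.0052, 0.1166]
orientation: [-1.981, -2.436, 0.001]
force: [-0.3, 0.0, -4.5]
opening: 0.0507
```

```bash
python3 g.py .552 .0044 .1055 11.4; python3 snap.py e2s scene 220 110 340 230 5
```

```text
t 40.9 pos [0.551  0.0052 0.1166] jaw 11.8 open 50.7 F [-0.3262  0.0123 -4.4708] q [-0.0836  0.0724  1.7399  0.0001  1.3311 -0.2893]
shift shares [-0.0103  0.0083  0.1113] turn shares [-0.0005 -0.0002  0.0021]
```

View pics/e2s.png

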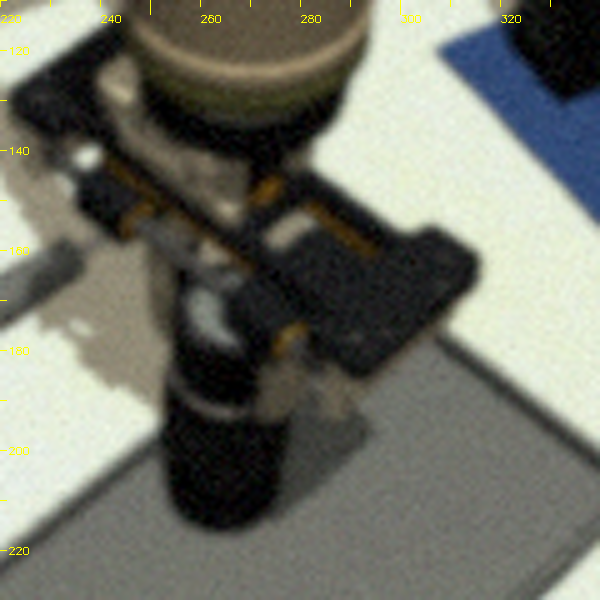

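{"name": "move_arm", "arguments": {
  "series": [
    [-0.008,0.006,0.03,0,0,0,-1],
    [-0.008,0.006,0.06,0,0,0,-1],
    [-0.008,0.006,0.08,0,0,0,-1],
    [-0.008,0.006,0.1,0,0,0,-1],
    [-0.008,0.006,0.11,0,0,0,-1],
    [-0.008,0.006,0.11,0,0,0,-1]
  ]
}}

```text
t: 41.55
tool_pos: [0.5523, 0.0037, 0.1062]
orientation: [-1.983, -2.436, 0.0]
force: [0.0, 0.2, -5.5]
opening: 0.0509
```

{"name": "move_arm", "arguments": {
  "series": [
    [0,0,0.008,0,0,0,-1],
    [0,0,0.016,0,0,0,-1],
    [0,0,0.02,0,0,0,-1],
    [0,0,0.02,0,0,0,-1]
  ]
}}

```text
t: 41.95
tool_pos: [0.5527, 0.0037, 0.1054]
orientation: [1.983, 2.436, 0.0]
force: [-4.2, -0.1, 4.2]
opening: 0.0511
```

Contact at the expected height (.1054). Release, lift and look.

{"name": "move_arm", "arguments": {
  "series": [
    [0,0,0,0,0,0,0.2],
    [0,0,0,0,0,0,0.7],
    [0,0,0,0,0,0,0.7],
    [0,0,0,0,0,0,0.7],
    [0,0,0,0,0,0,0.7]
  ]
}}

```text
t: 42.45
tool_pos: [0.5526, 0.0037, 0.1044]
orientation: [1.983, 2.436, 0.0]
force: [-0.1, 0.0, 0.2]
opening: 0.0786
```

{"name": "move_arm", "arguments": {
  "series": [
    [0,0,-0.3,0,0,0,0.7],
    [0,0,-0.6,0,0,0,0.5],
    [0.2,0,-0.75,0,0,0,0.3],
    [0.6,0,-0.75,0,0,-0.04,0.3],
    [1,0,-0.75,0,0,-0.08,0.3],
    [1,0,-0.75,0,0,-0.12,0.3]
  ]
}}

```text
t: 43.05
tool_pos: [0.5313, 0.1057, 0.1797]
orientation: [-1.479, -2.771, -0.003]
force: [-0.0, -1.1, 0.3]
opening: 0.0605
```

```bash
python3 g.py .59 .3353 .175 84.8; python3 snap.py e3s scene 220 110 340 230 5
```

```text
t 43.05 pos [0.5313 0.1057 0.1797] jaw 33.8 open 60.5 F [-0.0418 -1.0818  0.2563] q [ 0.1004 -0.0063  1.7019  0.0017  1.4456 -0.4898]
shift shares [1.5816 1.7652 0.0511] turn shares [ 0.0005 -0.0002 -0.2833]
```

View pics/e3s.png

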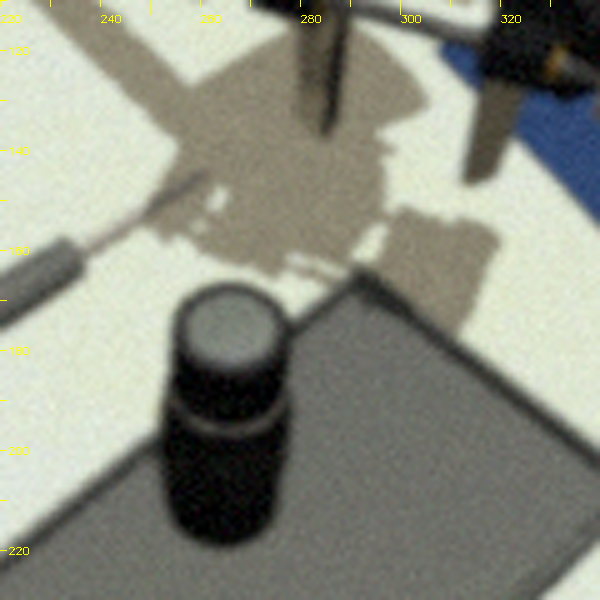

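{"name": "move_arm", "arguments": {
  "series": [
    [0.3,0.33,0,0,0,-0.04,0.3],
    [0.6,0.66,0,0,0,-0.08,0.3],
    [0.89,1,0,0,0,-0.12,0.3],
    [0.89,1,0,0,0,-0.16,0.3],
    [0.89,1,0,0,0,-0.2,0.3],
    [0.89,1,0,0,0,-0.24,0.3],
    [0.89,1,0,0,0,-0.283,0.3]
  ]
}}

```text
t: 43.8
tool_pos: [0.5671, 0.2305, 0.1791]
orientation: [-0.154, -3.138, 0.001]
force: [-0.3, -0.8, -0.0]
opening: 0.0607
```

```bash
python3 g.py .59 .3353 .175 84.8
```

```text
t 43.8 pos [0.5671 0.2305 0.1791] jaw 84.4 open 60.7 F [-0.2973 -0.7735 -0.0479] q [ 0.3024  0.1837  1.5015 -0.0002  1.4567 -1.1702]
shift shares [-0.1249  1.0655  0.0409] turn shares [-0.0001 -0.0001 -0.0024]
```

{"name": "move_arm", "arguments": {
  "series": [
    [-0.05,0.4,0,0,0,0,0.3],
    [-0.1,0.8,0,0,0,0,0.3],
    [-0.125,1,0,0,0,0,0.3],
    [-0.125,1,0,0,0,0,0.3],
    [-0.125,1,0,0,0,0,0.3],
    [-0.125,1,0,0,0,0,0.3]
  ]
}}

```text
t: 44.4
tool_pos: [0.5895, 0.3279, 0.1792]
orientation: [-0.16, -3.137, 0.001]
force: [0.2, -0.6, -0.3]
opening: 0.0604
```

```bash
python3 g.py .59 .3353 .0935 84.8
```

```text
t 44.4 pos [0.5895 0.3279 0.1792] jaw 84.1 open 60.4 F [ 0.1829 -0.6441 -0.2803] q [ 0.4319  0.3501  1.3053 -0.0004  1.4868 -1.0367]
shift shares [0.0019 0.0749 0.8569] turn shares [-0.0002 -0.0001 -0.0036]
```

{"name": "move_arm", "arguments": {
  "series": [
    [0,0.06,0,0,0,0,0.3],
    [0,0.06,0.2,0,0,0,0.3],
    [0,0.06,0.45,0,0,0,0.3],
    [0,0.06,0.7,0,0,0,0.3],
    [0,0.06,0.82,0,0,0,0.3],
    [0,0.06,0.82,0,0,0,0.3],
    [0,0.06,0.82,0,0,0,0.3],
    [0,0.06,0.82,0,0,0,0.3]
  ]
}}

```text
t: 45.2
tool_pos: [0.5911, 0.3356, 0.0996]
orientation: [0.158, 3.135, 0.002]
force: [-0.5, 0.1, 0.1]
opening: 0.0604
```

```bash
python3 g.py .59 .3353 .0935 84.8
```

```text
t 45.2 pos [0.5911 0.3356 0.0996] jaw 84.2 open 60.4 F [-0.4851  0.1229  0.0691] q [ 0.4409  0.4164  1.3701 -0.      1.3521 -1.0293]
shift shares [ 0.0112 -0.0039  0.0608] turn shares [ 0.0005  0.0008 -0.0031]
```

{"name": "move_arm", "arguments": {
  "series": [
    [0.008,0,0.05,0,0,0,0.3],
    [0.008,0,0.05,0,0,0,-1],
    [0.008,0,0.05,0,0,0,-1],
    [0.008,0,0.05,0,0,0,-1],
    [0.008,0,0.05,0,0,0,-1],
    [0.008,0,0.05,0,0,0,-1],
    [0.008,0,0.05,0,0,0,-1]
  ],
  "squeeze": 15
}}

```text
t: 45.9
tool_pos: [0.5893, 0.3355, 0.0927]
orientation: [0.157, 3.137, 0.001]
force: [-0.7, 0.2, 1.3]
opening: 0.0329
```

{"name": "move_arm", "arguments": {
  "series": [
    [0,0,0,0,0,0,-1],
    [0,0,0,0,0,0,-1],
    [0,0,0,0,0,0,-1]
  ],
  "squeeze": 45
}}

```text
t: 46.2
tool_pos: [0.5893, 0.3354, 0.0927]
orientation: [0.157, 3.137, 0.001]
force: [-0.7, 1.4, 2.4]
opening: 0.0318
```

```bash
python3 g.py .59 .3353 .0935 84.8
```

```text
t 46.2 pos [0.5893 0.3354 0.0927] jaw 84.3 open 31.8 F [-0.7135  1.4458  2.4396] q [ 0.4418  0.4206  1.3778  0.0001  1.3427 -1.0288]
shift shares [-0.007  -0.0002 -0.0081] turn shares [ 0.0001  0.0001 -0.003 ]
```

{"name": "move_arm", "arguments": {
  "series": [
    [0,0,-0.03,0,0,0,-1],
    [0,0,-0.08,0,0,0,-1],
    [0,0,-0.18,0,0,0,-1],
    [0,0,-0.35,0,0,0,-1],
    [0,-0.2,-0.5,0,0,0,-1],
    [0.05,-0.5,-0.5,0,0,0.03,-1],
    [0.1,-0.8,-0.5,0,0,0.07,-1],
    [0.15,-1,-0.5,0,0,0.11,-1]
  ]
}}

```text
t: 47.0
tool_pos: [0.5645, 0.2356, 0.1443]
orientation: [0.703, 3.06, 0.0]
force: [0.6, -0.3, -4.9]
opening: 0.0316
```

```bash
python3 g.py .5369 .0773 .143 11;  python3 snap.py f1s scene 270 90 420 210 5
```

```text
t 47.0 pos [0.5645 0.2356 0.1443] jaw 64.1 open 31.6 F [ 0.6004 -0.3124 -4.8787] q [ 0.312   0.2044  1.5427 -0.0006  1.3929 -0.8071]
shift shares [-0.4429 -1.5446  0.0131] turn shares [0.0004 0.0004 0.2951]
```

View pics/f1s.png

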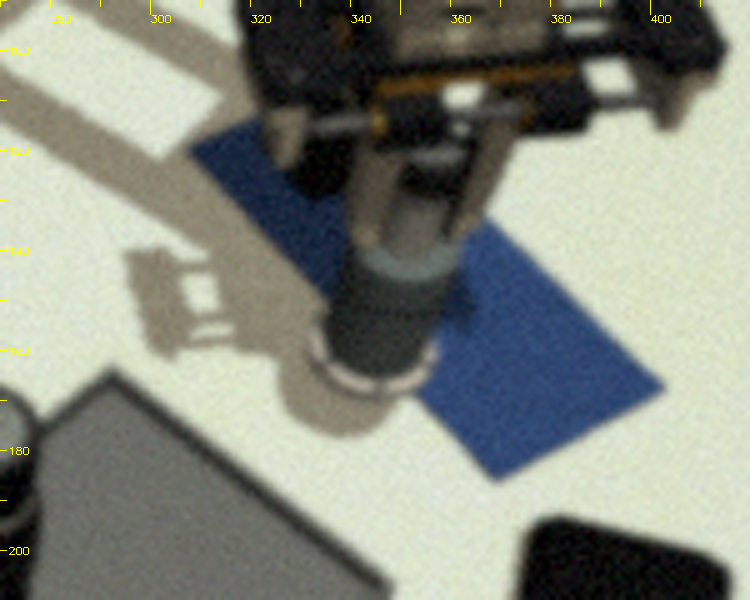

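{"name": "move_arm", "arguments": {
  "series": [
    [-0.08,-0.3,0,0,0,0.04,-1],
    [-0.16,-0.6,0,0,0,0.08,-1],
    [-0.24,-0.88,0,0,0,0.12,-1],
    [-0.27,-0.95,0,0,0,0.16,-1],
    [-0.27,-0.95,0,0,0,0.2,-1],
    [-0.27,-0.95,0,0,0,0.24,-1],
    [-0.27,-0.95,0,0,0,0.28,-1],
    [-0.27,-0.95,0,0,0,0.295,-1]
  ]
}}

```text
t: 47.85
tool_pos: [0.5482, 0.1399, 0.1442]
orientation: [1.995, 2.425, 0.002]
force: [-0.2, -0.1, -4.3]
opening: 0.0316
```

```bash
python3 g.py .5369 .0773 .143 11
```

```text
t 47.85 pos [0.5482 0.1399 0.1442] jaw 11.1 open 31.6 F [-0.1877 -0.1181 -4.316 ] q [ 0.1593  0.0835  1.6759 -0.      1.3804 -0.0344]
shift shares [-0.5929 -0.2318  0.0116] turn shares [0.0006 0.     0.0006]
```

{"name": "move_arm", "arguments": {
  "series": [
    [-0.2,-0.08,0,0,0,0,-1],
    [-0.4,-0.16,0,0,0,0,-1],
    [-0.58,-0.23,0,0,0,0,-1],
    [-0.58,-0.23,0,0,0,0,-1],
    [-0.58,-0.23,0.15,0,0,0,-1],
    [-0.58,-0.23,0.3,0,0,0,-1],
    [-0.58,-0.23,0.37,0,0,0,-1],
    [-0.58,-0.23,0.37,0,0,0,-1]
  ]
}}

```text
t: 48.65
tool_pos: [0.5346, 0.0789, 0.1027]
orientation: [-1.988, -2.428, 0.005]
force: [0.3, -0.1, -4.1]
opening: 0.0322
```

{"name": "move_arm", "arguments": {
  "series": [
    [0,0,0,0,0,0,-1],
    [0,0,0,0,0,0,-1]
  ]
}}

```text
t: 48.85
tool_pos: [0.5369, 0.0787, 0.1059]
orientation: [1.99, 2.43, 0.001]
force: [0.2, 0.3, -3.2]
opening: 0.032
```

```bash
python3 g.py .5369 .0773 .0937 11; python3 snap.py f2s scene 220 110 340 230 5
```

```text
t 48.85 pos [0.5369 0.0787 0.1059] jaw 11.4 open 32.0 F [ 0.1735  0.2645 -3.25  ] q [ 0.0511  0.0583  1.7752  0.      1.3074 -0.1474]
shift shares [-0.0141 -0.0024  0.1218] turn shares [0.0002 0.     0.0021]
```

View pics/f2s.png

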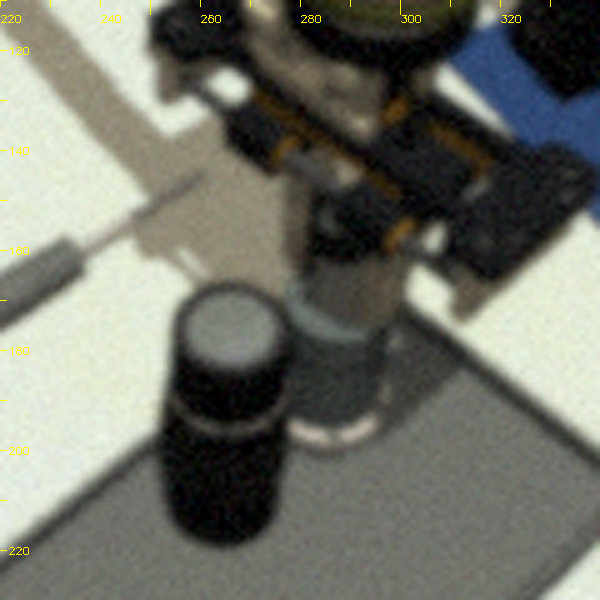

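{"name": "move_arm", "arguments": {
  "series": [
    [-0.012,0,0.04,0,0,0,-1],
    [-0.012,0,0.08,0,0,0,-1],
    [-0.012,0,0.1,0,0,0,-1],
    [-0.012,0,0.115,0,0,0,-1],
    [-0.012,0,0.115,0,0,0,-1],
    [-0.012,0,0.115,0,0,0,-1]
  ]
}}

```text
t: 49.5
tool_pos: [0.5367, 0.0773, 0.0939]
orientation: [-1.991, -2.43, 0.0]
force: [0.5, -0.5, -4.6]
opening: 0.0317
```

{"name": "move_arm", "arguments": {
  "series": [
    [0,0,0.008,0,0,0,-1],
    [0,0,0.015,0,0,0,-1],
    [0,0,0.015,0,0,0,-1]
  ]
}}

```text
t: 49.8
tool_pos: [0.5375, 0.0774, 0.0935]
orientation: [1.99, 2.429, 0.002]
force: [0.2, 0.9, 3.9]
opening: 0.0317
```

{"name": "move_arm", "arguments": {
  "series": [
    [0,0,-0.005,0,0,0,-0.2],
    [0,0,-0.005,0,0,0,0.2],
    [0,0,-0.005,0,0,0,0.2],
    [0,0,-0.005,0,0,0,0.2],
    [0,0,-0.005,0,0,0,0.2]
  ]
}}

```text
t: 50.3
tool_pos: [0.5366, 0.0773, 0.0928]
orientation: [-1.991, -2.43, 0.0]
force: [0.0, -0.3, 0.2]
opening: 0.0553
```

{"name": "move_arm", "arguments": {
  "series": [
    [0,0,-0.3,0,0,0,0.2],
    [0,0,-0.6,0,0,0,0.2],
    [0.2,0,-0.85,0,0,0,0.6],
    [0.5,-0.2,-0.85,0,0,-0.04,0.6],
    [0.9,-0.5,-0.85,0,0,-0.08,0.6],
    [1,-0.7,-0.85,0,0,-0.12,0.6]
  ]
}}

```text
t: 50.9
tool_pos: [0.4464, 0.1638, 0.178]
orientation: [-1.49, -2.764, -0.001]
force: [0.1, 0.1, -0.4]
opening: 0.0748
```

```bash
python3 g.py .4142 .3415 .175 84.6; python3 snap.py f3s scene 220 110 340 230 5
```

```text
t 50.9 pos [0.4464 0.1638 0.178 ] jaw 33.3 open 74.8 F [ 0.0804  0.0827 -0.3923] q [ 0.2429 -0.1902  1.8768  0.0013  1.4553 -0.3392]
shift shares [1.661  0.7076 0.0318] turn shares [ 0.0002 -0.0004 -0.2848]
```

View pics/f3s.png

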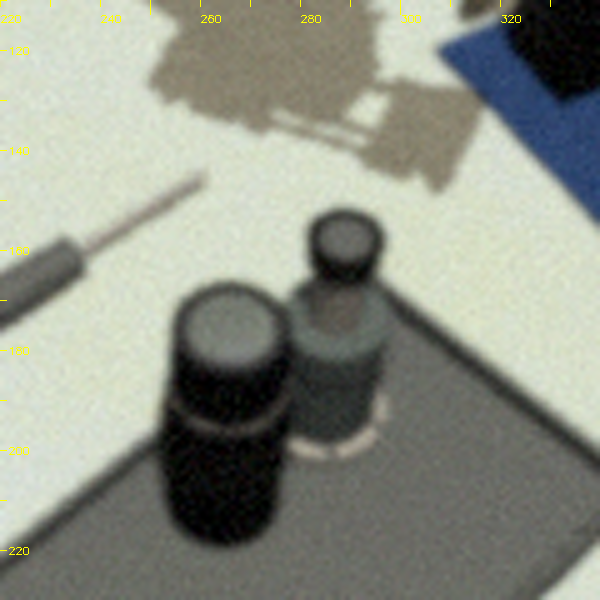

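Vacuum and lens both stand in place (cup top raw ≈ (289,158), as at the start). Now the battery.

{"name": "move_arm", "arguments": {
  "series": [
    [0.3,0.15,0,0,0,-0.04,0.7],
    [0.6,0.28,0,0,0,-0.08,0.7],
    [0.95,0.4,0,0,0,-0.12,0.7],
    [0.95,0.4,0,0,0,-0.16,0.7],
    [0.95,0.4,0,0,0,-0.2,0.7],
    [0.95,0.4,0,0,0,-0.24,0.7],
    [0.95,0.4,0,0,0,-0.28,0.7],
    [0.95,0.4,0,0,0,-0.285,0.7]
  ]
}}

```text
t: 51.75
tool_pos: [0.4304, 0.2629, 0.1778]
orientation: [-0.154, -3.138, 0.0]
force: [0.0, 0.1, 0.1]
opening: 0.0791
```

```bash
python3 g.py .4142 .3415 .175 84.6
```

```text
t 51.75 pos [0.4304 0.2629 0.1778] jaw 84.4 open 79.1 F [0.014  0.1188 0.0549] q [ 0.4468 -0.1077  1.8029 -0.0001  1.4466 -1.0257]
shift shares [0.238  0.766  0.0282] turn shares [-0.0001 -0.     -0.0013]
```

{"name": "move_arm", "arguments": {
  "series": [
    [0.1,0.35,0,0,0,0,0.8],
    [0.2,0.7,0,0,0,0,0.8],
    [0.235,0.76,0,0,0,0,0.8],
    [0.235,0.76,0,0,0,0,0.8],
    [0.235,0.76,0,0,0,0,0.8]
  ]
}}

```text
t: 52.25
tool_pos: [0.4146, 0.3403, 0.1777]
orientation: [-0.159, -3.137, 0.001]
force: [0.7, -0.5, -0.4]
opening: 0.0834
```

```bash
python3 g.py .4142 .3415 .099 84.6
```

```text
t 52.25 pos [0.4146 0.3403 0.1777] jaw 84.2 open 83.4 F [ 0.7168 -0.4716 -0.4006] q [ 0.592  -0.0184  1.7177 -0.0005  1.443  -0.8772]
shift shares [0.0049 0.0126 0.787 ] turn shares [-0.0003 -0.0001 -0.0023]
```

{"name": "move_arm", "arguments": {
  "series": [
    [0,0.006,0.25,0,0,0,0.8],
    [0,0.006,0.5,0,0,0,0.8],
    [0,0.006,0.75,0,0,-0.002,0.8],
    [0,0.006,0.77,0,0,-0.002,0.8],
    [0,0.006,0.77,0,0,-0.002,0.8],
    [0,0.006,0.77,0,0,-0.002,0.8]
  ]
}}

```text
t: 52.85
tool_pos: [0.4156, 0.3417, 0.1026]
orientation: [0.149, 3.136, 0.002]
force: [-0.2, -0.1, -0.3]
opening: 0.0839
```

```bash
python3 g.py .4142 .3415 .099 84.6;python3 snap.py g1s scene 290 60 420 170 5
```

```text
t 52.85 pos [0.4156 0.3417 0.1026] jaw 84.5 open 83.9 F [-0.1992 -0.0868 -0.2841] q [ 0.5928  0.0482  1.7921 -0.0001  1.2992 -0.8828]
shift shares [ 0.0141 -0.0031  0.0359] turn shares [ 0.0004  0.0005 -0.0003]
```

View pics/g1s.png

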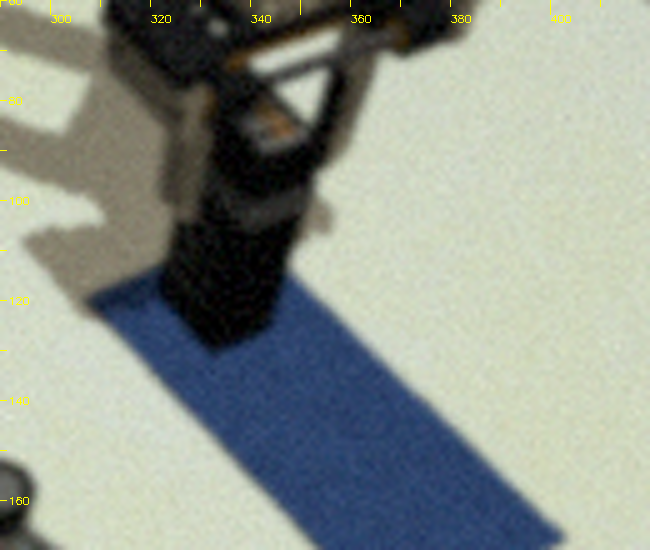

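{"name": "move_arm", "arguments": {
  "series": [
    [0.008,0,0.03,0,0,0,0.8],
    [0.008,0,0.03,0,0,0,-1],
    [0.008,0,0.03,0,0,0,-1],
    [0.008,0,0.03,0,0,0,-1],
    [0.008,0,0.03,0,0,0,-1],
    [0.008,0,0.03,0,0,0,-1],
    [0.008,0,0.03,0,0,0,-1],
    [0.008,0,0.03,0,0,0,-1]
  ],
  "squeeze": 15
}}

```text
t: 53.7
tool_pos: [0.4138, 0.3417, 0.0979]
orientation: [-0.148, -3.138, 0.0]
force: [-0.0, 0.3, -0.2]
opening: 0.0437
```

{"name": "move_arm", "arguments": {
  "series": [
    [0,0,0,0,0,0,-1],
    [0,0,0,0,0,0,-1],
    [0,0,0,0,0,0,-1]
  ],
  "squeeze": 45
}}

```text
t: 54.0
tool_pos: [0.4138, 0.3417, 0.098]
orientation: [0.148, 3.138, 0.0]
force: [-0.8, -0.4, 0.8]
opening: 0.0437
```

```bash
python3 g.py .4142 .3415 .099 84.6
```

```text
t 54.0 pos [0.4138 0.3417 0.098 ] jaw 84.6 open 43.7 F [-0.8123 -0.3996  0.806 ] q [ 0.5947  0.0515  1.7976  0.      1.2924 -0.882 ]
shift shares [-0.0042 -0.0016 -0.0103] turn shares [0. 0. 0.]
```

{"name": "move_arm", "arguments": {
  "series": [
    [0,0,-0.03,0,0,0,-1],
    [0,0,-0.08,0,0,0,-1],
    [0,0,-0.18,0,0,0,-1],
    [0,0,-0.35,0,0,0,-1],
    [0,-0.2,-0.5,0,0,0,-1],
    [0,-0.5,-0.5,0,0,0.03,-1],
    [0,-0.8,-0.5,0,0,0.07,-1],
    [0,-1,-0.5,0,0,0.11,-1]
  ]
}}

```text
t: 54.8
tool_pos: [0.4043, 0.2406, 0.1487]
orientation: [0.693, 3.064, -0.0]
force: [-0.3, -0.5, -5.0]
opening: 0.0441
```

```bash
python3 g.py .425 .14 .15 40
```

```text
t 54.8 pos [0.4043 0.2406 0.1487] jaw 64.5 open 44.1 F [-0.2598 -0.5086 -5.0013] q [ 0.4283 -0.1834  1.9252 -0.0005  1.3994 -0.6975]
shift shares [-0.6204 -0.8192 -0.0126] turn shares [0.     0.0002 0.1362]
```

{"name": "move_arm", "arguments": {
  "series": [
    [-0.25,-0.33,0,0,0,0.04,-1],
    [-0.5,-0.65,0,0,0,0.08,-1],
    [-0.62,-0.82,0,0,0,0.12,-1],
    [-0.62,-0.82,0,0,0,0.136,-1]
  ]
}}

```text
t: 55.2
tool_pos: [0.4263, 0.1389, 0.1488]
orientation: [1.33, 2.844, -0.0]
force: [-0.2, 0.5, -5.4]
opening: 0.0438
```

```bash
python3 g.py .435 .02 .15 14.1
```

```text
t 55.2 pos [0.4263 0.1389 0.1488] jaw 39.9 open 43.8 F [-0.1608  0.5273 -5.417 ] q [ 0.2015 -0.2499  1.9816 -0.0011  1.4089 -0.4942]
shift shares [-0.9688 -0.6955 -0.0106] turn shares [0.0002 0.0004 0.1432]
```

{"name": "move_arm", "arguments": {
  "series": [
    [-0.35,-0.25,0,0,0,0.04,-1],
    [-0.7,-0.5,0,0,0,0.08,-1],
    [-0.97,-0.695,0,0,0,0.12,-1],
    [-0.97,-0.695,0,0,0,0.143,-1]
  ]
}}

```text
t: 55.6
tool_pos: [0.4358, 0.0189, 0.1489]
orientation: [1.931, 2.475, -0.001]
force: [-0.1, 0.6, -4.3]
opening: 0.0436
```

```bash
python3 g.py .437 -.092 .15 14.1
```

```text
t 55.6 pos [0.4358 0.0189 0.1489] jaw 14.1 open 43.6 F [-0.0958  0.5795 -4.3251] q [-0.0727 -0.2875  2.0121 -0.0018  1.4156 -0.3184]
shift shares [-1.0789 -0.2586 -0.0088] turn shares [ 0.0002  0.0007 -0.    ]
```

{"name": "move_arm", "arguments": {
  "series": [
    [-0.35,-0.09,0,0,0,0,-1],
    [-0.7,-0.18,0,0,0,0,-1],
    [-1,-0.25,0,0,0,0,-1],
    [-1,-0.25,0,0,0,0,-1],
    [-1,-0.25,0,0,0,0,-1]
  ]
}}

```text
t: 56.1
tool_pos: [0.4364, -0.0809, 0.1485]
orientation: [1.924, 2.483, 0.001]
force: [0.0, -0.1, -4.8]
opening: 0.0441
```

```bash
python3 g.py .5633 -.0647 .148 14.1;python3 snap.py g2s scene 180 90 320 230 5
```

```text
t 56.1 pos [ 0.4364 -0.0809  0.1485] jaw 14.5 open 44.1 F [ 0.0076 -0.1463 -4.7535] q [-0.2992 -0.2628  1.9929  0.0004  1.4112 -0.5518]
shift shares [-0.1607  1.269   0.0055] turn shares [ 0.0002 -0.0001  0.0021]
```

View pics/g2s.png

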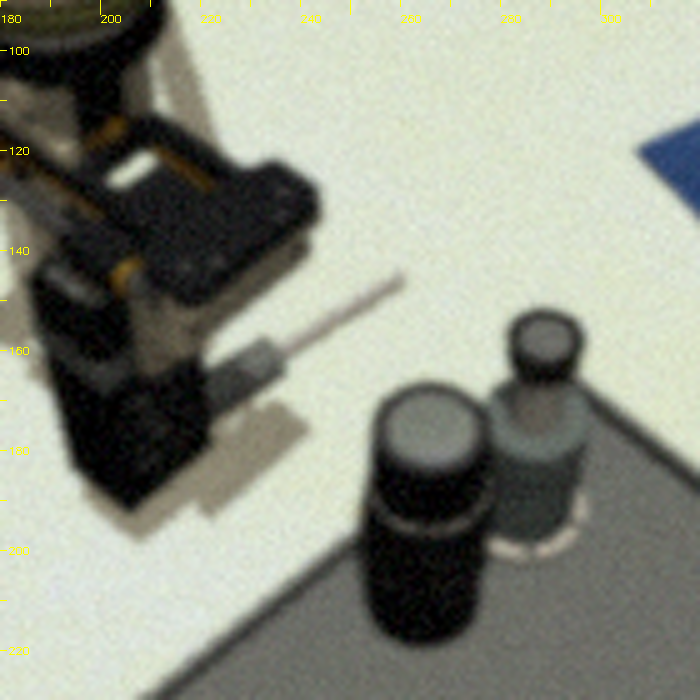

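{"name": "move_arm", "arguments": {
  "series": [
    [-0.15,0.25,0,0,0,0.002,-1],
    [-0.2,0.55,0,0,0,0.002,-1],
    [-0.2,0.8,0,0,0,0.002,-1],
    [-0.18,1,0,0,0,0.002,-1]
  ]
}}

```text
t: 56.55
tool_pos: [0.539, -0.071, 0.148]
orientation: [-1.927, -2.481, -0.001]
force: [-0.2, -1.0, -4.0]
opening: 0.0437
```

{"name": "move_arm", "arguments": {
  "series": [
    [0,0.25,0,0,0,0,-1],
    [0,0.25,0,0,0,0,-1],
    [0,0.25,0.15,0,0,0,-1],
    [0,0.25,0.3,0,0,0,-1],
    [0,0.25,0.35,0,0,0,-1],
    [0,0.25,0.35,0,0,0,-1],
    [0,0.25,0.35,0,0,0,-1]
  ]
}}

```text
t: 57.25
tool_pos: [0.5615, -0.0667, 0.1128]
orientation: [-1.929, -2.479, 0.0]
force: [0.3, 0.1, -4.3]
opening: 0.0436
```

```bash
python3 g.py .5633 -.0647 .099 14.1;python3 snap.py g3s scene 200 110 320 250 4
```

```text
t 57.25 pos [ 0.5615 -0.0667  0.1128] jaw 14.2 open 43.6 F [ 0.252   0.0732 -4.2508] q [-0.2089  0.1129  1.704   0.      1.3251 -0.4569]
shift shares [0.0151 0.0222 0.1383] turn shares [-0.0001 -0.0001  0.0006]
```

View pics/g3s.png

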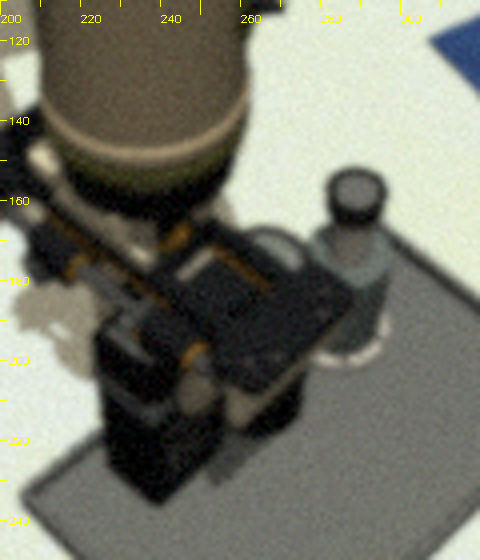

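{"name": "move_arm", "arguments": {
  "series": [
    [0.015,0.02,0.03,0,0,0,-1],
    [0.015,0.02,0.07,0,0,0,-1],
    [0.015,0.02,0.1,0,0,0,-1],
    [0.015,0.02,0.12,0,0,0,-1],
    [0.015,0.02,0.128,0,0,0,-1],
    [0.015,0.02,0.128,0,0,0,-1]
  ]
}}

```text
t: 57.9
tool_pos: [0.5634, -0.0646, 0.0999]
orientation: [-1.929, -2.479, 0.0]
force: [0.4, 0.5, -5.5]
opening: 0.0438
```

```bash
python3 g.py .5633 -.0647 .099 14.1
```

```text
t 57.9 pos [ 0.5634 -0.0646  0.0999] jaw 14.2 open 43.8 F [ 0.4388  0.463  -5.5488] q [-0.2046  0.13    1.7103 -0.      1.3017 -0.4529]
shift shares [-0.0007 -0.001   0.0093] turn shares [-0.0001 -0.      0.0007]
```

{"name": "move_arm", "arguments": {
  "series": [
    [0,0,0.008,0,0,0,-1],
    [0,0,0.015,0,0,0,-1],
    [0,0,0.018,0,0,0,-1],
    [0,0,0.018,0,0,0,-1]
  ]
}}

```text
t: 58.3
tool_pos: [0.5637, -0.0647, 0.099]
orientation: [1.929, 2.479, 0.0]
force: [-2.6, 0.9, 2.2]
opening: 0.0437
```

{"name": "move_arm", "arguments": {
  "series": [
    [0,0,0,0,0,0,0.2],
    [0,0,0,0,0,0,0.6],
    [0,0,0,0,0,0,0.6],
    [0,0,0,0,0,0,0.6],
    [0,0,0,0,0,0,0.6]
  ]
}}

```text
t: 58.8
tool_pos: [0.5635, -0.0647, 0.0984]
orientation: [1.929, 2.479, 0.0]
force: [-0.2, -0.4, 0.0]
opening: 0.0738
```

{"name": "move_arm", "arguments": {
  "series": [
    [0,0,-0.3,0,0,0,0.6],
    [0,0,-0.6,0,0,0,0.6],
    [0,0,-0.95,0,0,0,0.6]
  ]
}}

```text
t: 59.1
tool_pos: [0.5627, -0.0645, 0.1934]
orientation: [-1.928, -2.478, 0.001]
force: [1.4, 0.9, -0.2]
opening: 0.0741
```

{"name": "move_arm", "arguments": {
  "series": [
    [0,-0.35,0,0,0,0,0.6],
    [0,-0.7,-0.2,0,0,0,0.6],
    [0,-1,-0.4,0,0,0,0.6]
  ]
}}

```text
t: 59.4
tool_pos: [0.4649, -0.0892, 0.2333]
orientation: [-1.928, -2.479, 0.001]
force: [0.2, -0.5, 0.2]
opening: 0.0744
```

{"name": "move_arm", "arguments": {
  "series": [
    [0.35,-0.35,0,0,0,0,0.6],
    [0.7,-0.7,0,0,0,0,0.6],
    [1,-0.7,0,0,0,0,0.6]
  ]
}}

```text
t: 59.7
tool_pos: [0.3712, -0.0093, 0.2333]
orientation: [1.931, 2.477, -0.0]
force: [0.9, -0.6, 0.9]
opening: 0.0748
```

{"name": "move_arm", "arguments": {
  "series": [
    [0.4,0,0,0,0,0,0.6],
    [0.8,0,0,0,0,0,0.6],
    [1,0,0,0,0,0,0.6]
  ]
}}

```text
t: 60.0
tool_pos: [0.3487, 0.0896, 0.2336]
orientation: [1.927, 2.481, 0.002]
force: [-0.6, -0.1, 0.7]
opening: 0.0743
```

{"name": "move_arm", "arguments": {
  "series": [
    [0.4,0,0,0,0,0,0.6],
    [0.8,0,0,0,0,0,0.6],
    [1,0,0,0,0,0,0.6],
    [1,0,0,0,0,0,0.6],
    [1,0,0,0,0,0,0.6]
  ]
}}

```text
t: 60.5
tool_pos: [0.3249, 0.1843, 0.2334]
orientation: [1.927, 2.481, -0.0]
force: [0.4, -0.6, -0.8]
opening: 0.0746
```

```bash
python3 - <<'E'
from plant import *
from ov import *
print(read_state()["tool_pos"])
for n in("scene","top"):
    c=read_camera(n); cv2.imwrite(f"pics/{n}9.png",cv2.resize(c["frame"][:,:,::-1],(800,600),interpolation=cv2.INTER_CUBIC)); cv2.imwrite(f"pics/raw_{n}9.png",c["frame"][:,:,::-1])
t=cv2.imread("pics/raw_top9.png");crop(t,185,125,325,230,5,"pics/t9_tray.png")
# difference to start
s0=cv2.imread("pics/raw_scene0.png");s9=cv2.imread("pics/raw_scene9.png")
a=s0[140:245,200:340];b=s9[140:245,200:340]
cv2.imwrite("pics/cmp9.png",cv2.convertScaleAbs(cv2.resize(np.hstack([a,b]),(780,292),interpolation=cv2.INTER_CUBIC),alpha=1.7))
E
python3 ovt.py top top9 .508 -.3225 1.3
```

```text
[0.32492113 0.18428847 0.23336615]
```

View pics/scene9.png

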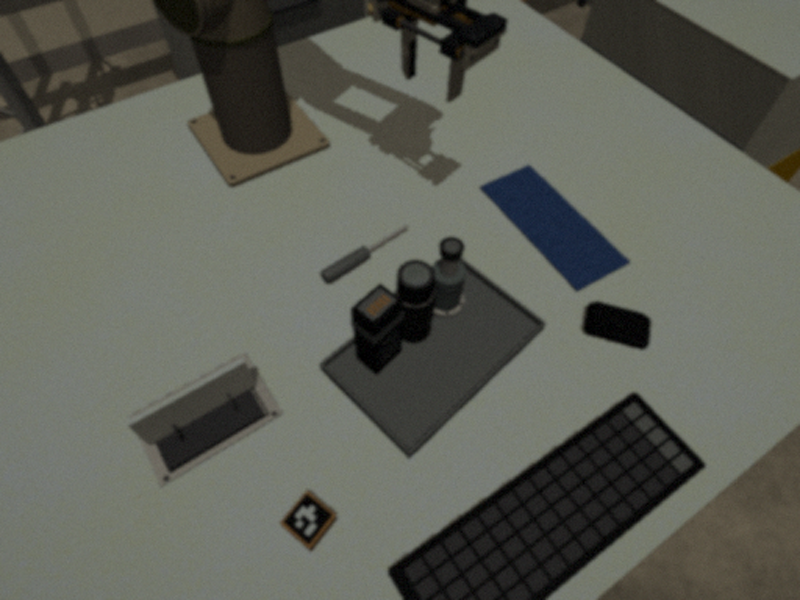

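View pics/top9.png

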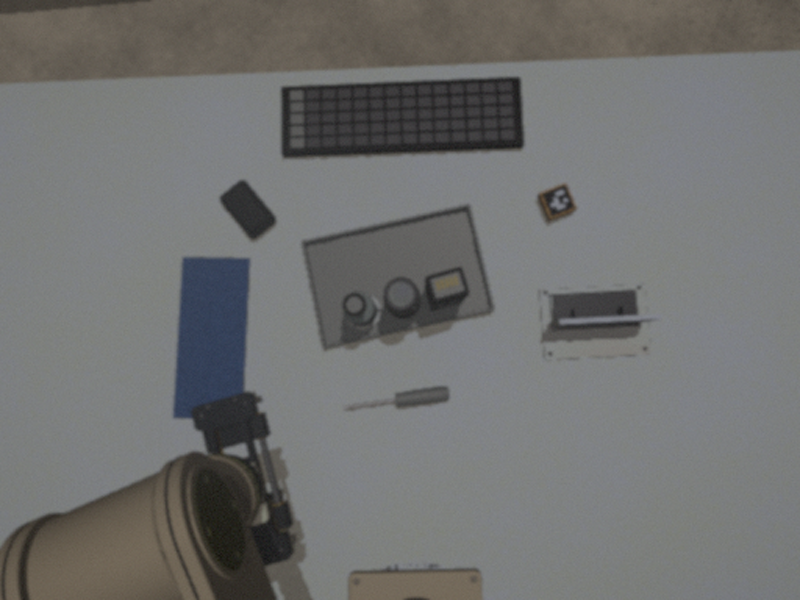

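View pics/t9_tray.png

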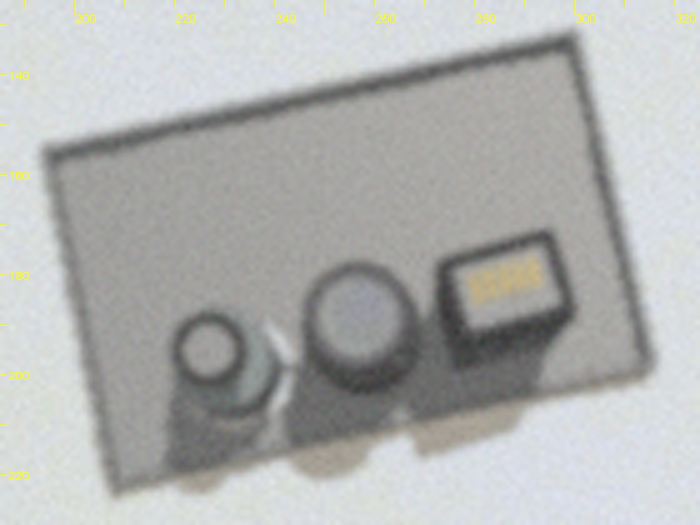

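View pics/ovtop9.png

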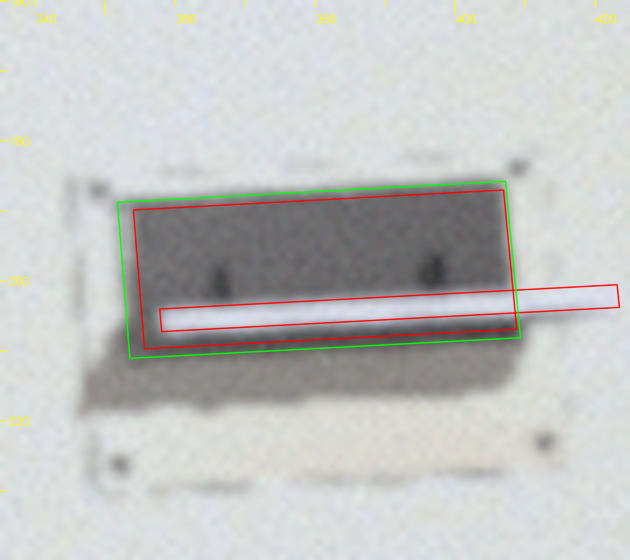

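```bash
python3 -c "
from plant import *
print(close_job())"
```

```text
the job is handed in; nothing more can be done
None
```

The job is done and handed in at about 60.6 s. I set the vacuum gripper, lens and battery pack upright on the mat. Then I stood the target in the outline on the pad with its checkerboard towards the robot, and put the three back in the tray.

**Last checks (both cameras):**
- **The three items:** all stand upright, within about 1–2 mm of where they started in the pictures. The mat is empty.
- **Bystanders:** the mouse, marker block and screwdriver look unmoved.
- **Target:** its plate is over the pad point to about 1 mm, with its yaw within about 0.5° of the pad's. The foot lies inside the outline.
- **Tightest margin:** the back edge of the foot is only about 1 mm inside the outline. The foot measured about 49 mm behind the plate's centre.
- **Forces and clearance:** every set-down read 5 N or less, and the gripper was clear of everything at the end.

**Disagreement:** the two cameras differed by about 3 mm. I trusted the top camera, as the finger positions mostly backed it, and shifted the pick-up points by about 1 mm or less towards the scene camera.

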